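# Build up a crimping roller on its spindle and lock it

### The arm

A 6-joint arm with a two-finger parallel gripper is mounted at the origin on a cart in front of the work surface, level with it; the furniture and walls round the work are solid. World frame = base frame: x ahead of the robot, y to its left, z up, the work surface at z = 0. Lengths are in m, angles in rad, forces in N, time in s.
With the tool pointing down it reaches from about 0.425 to 0.95 m from the base axis. Payload 3.5 kg.
Tool frame: the origin (TCP) lies on the centre line of the jaws, within the pads' length; the fingertips stand ahead of it and the grasp point (between the pads) lies 11 mm behind it (tips_ahead is the z of the fingertips in the tool frame, in m); z points along the fingers, y is the direction in which the jaws open and shut (so a half turn about z gives the same grasp; the last joint's range is limited). The gripper opens to 85 mm and grips with 20 to 120 N. Pads are 22 mm wide; open, the fingers measure 114 mm over their backs; the gripper's body (76 mm by 85 mm) begins 54 mm behind the grasp point. The pads swing forward as they close: fully open they stand 13 mm farther back than shut.
Start: joints at [1.07, 0.286, 1.577, -0, 1.279, -0.15], TCP at [0.232, 0.634, 0.214] pointing down, gripper open.
Joint ranges: [-2.77, 2.77], [-0.9, 2.22], [0.21, 2.48], [-1.53, 4.67], [0.24, 2.81], [-2.84, 2.84]. Speed limits (rad/s): [2.79, 2.79, 3.14, 3.14, 3.14, 3.14].

### API

Orientations are given as a unit quaternion [x, y, z, w].
In Python, from plant import * gives the robot as it stands. The module is installed in compiled form; this text tells all that it offers.
- The arm moves only by the tool move_arm, never from a script. Its arguments are lists of equal length, an entry for each row: "linear": the shift along the world's x, y, z in m, a list of three; "twist": the turn, a rotation vector about the world's x, y, z in degrees, a list of three. A call has 1 to 20 rows; each row shifts and turns the pose as measured when the row begins; what a row does not reach is not made up. A row lasts 1/12 s, in which the tool goes at most 41.7 mm and 7.16 degrees, less where a joint would pass 70% of its speed; a pose out of reach is approached as far as the arm can. A call is refused whole if a number of a shift passes 0.0417 or a number of a turn 7.16, either way. A call with a gripper value outside its range is refused whole. "grip" is the opening, from 0 (shut) to 1 (fully open), set as the call begins (left out, the last holds). The fingers move at their own pace and stop on an object; "force" is the grip in N (left out, the last holds). Time passes only in rows, so rows that do not move let the fingers close. It gives the time, the measured TCP pose, the force and the opening at its end, in the units of the state.
- get_state(): the state, without advancing time (a new reading comes with each control period).
- read_camera(name): name is "scene" or "top" or "wrist"; returns a dict with "img" (420x560x3 uint8, blue, green, red), "depth" (420x560 float32, m along the optical axis (not along the pixel's ray), 0 where there is no reading), "fx", "fy", "cx", "cy" (pixels), "rvec" (rotation vector, rad) and "tvec" (3), from world to camera coordinates, as OpenCV has them. Camera axes: x right, y down, z forward; pixel columns grow to the right and rows downward; lengths in m; the calibration is good to about 2 mm. The wrist camera is an equidistant fisheye: a pixel r from the principal point sees the ray r / f radians off the axis. A picture is of the moment at which its call begins.
- sign_off(): hands the job in, once; it reports no verdict.
The state is a dict: "time": time; "qpos": joint angles; "dq": joint speeds; "joint_efforts": joint torques, N m; "eef_pos": TCP position; "tcp_rot": TCP orientation; "contact_force": force on the tool from outside, world axes, zero at the start; "wrist_torque": the same for the moment, N m; "opening": opening from 0.0 (shut) to 1.0 (fully open).
Only numpy, scipy, OpenCV 4.12 (cv2) and the standard library are available. Lean on these libraries where they do the work, as an engineer would, in place of code of your own. Each camera call takes 0.05 s, during which the arm holds its last target.

### The job

Build up the crimping roller on the upright spindle: first the flanged sleeve, flange down; then every crimping wheel on the table over the sleeve's barrel, flat, from the largest at the bottom to the smallest on top; then the end cap, disc down, resting on the sleeve. Then lock it by striking the spindle's red pin fully home with the kitchen pounder (never push the pin with the fingers, nor drive it before the cap is on), and stand the pounder upright on the table again, clear of the stand. Leave the other things on the table alone.

Things in the scene. Friction and masses are not known exactly. Their poses are not given: they have to be found in the camera images.
- spindle_stand: fixed assembly stand: round grey foot 110 mm across and 18 mm high, on it an aluminium boss 60 mm across and 6 mm high, from whose middle a steel spindle 14 mm thick rises upright (81 mm above the boss, its tip tapered over the last 4 mm). A red-headed drive pin stands out of the spindle's top. Origin on the table under the spindle's axis, z up
- seat (a point): centre of the boss's upper face, on the spindle's axis, 24 mm above the table; z up along the spindle
- drive_pin (a joint): how far the drive pin is driven into the spindle, in m: 0 = up (its red head, 9 mm across, ends 14 mm above the spindle's top, i.e. 95 mm above the boss), 0.012 = fully home (2 mm left standing). It starts 0 to 2 mm in. It is a stiff fit: about 10 N moves it (more if fast), and it stays where it is driven
- pin_head (a point): centre of the top of the drive pin's red head; moves with the pin
- sleeve_mid (a point): flanged sleeve, loose, lying flange down: aluminium flange 66 mm across and 8 mm thick, on it a brass barrel 30 mm across, 58 mm high in all (top 3 mm tapered to 25 mm); through bore 17 mm. The point is on its axis, 29 mm above its underside; z up
- cap_mid (a point): end cap, loose, lying disc down: dark steel disc 58 mm across and 8 mm thick with a black grip hub 36 mm across and 12 mm high on it (20 mm high in all); through bore 17 mm, so it goes over the pin and spindle and rests on the sleeve's barrel. The point is on its axis, 10 mm above its underside; z up
- pounder: kitchen pounder (upright mallet), 0.3 kg, standing on its round steel striking face; origin in the middle of the face, z up along the handle
- pounder_grip (a point): point on the axis of the pounder's upright wooden handle (22 mm thick from 34 to 96 mm above the face, then a knob 27 mm thick up to 110 mm), 80 mm above the face. The steel head is 50 mm across and 22 mm high
- pounder_face (a point): middle of the pounder's striking face; z along the handle
- crumb_cup: bystander, stuck fast: steel cup with crumbs, 72 mm across, 36 mm high; origin under its middle
- bark_a: bystander: piece of chocolate bark, 48x55x12 mm
- bark_b: bystander: piece of chocolate bark, 48x46x12 mm
- tape: bystander, stuck fast: roll of blue tape lying flat, 100 mm across, 24 mm high
- wheel_62_mid (a point): crimping wheel, loose, lying flat, blue plastic, 62 mm across, 12 mm thick, bore 33 mm (fits over the sleeve's barrel, not held by the bare spindle). May be absent. The point is its centre, 6 mm above its underside; z up
- wheel_56_mid (a point): crimping wheel, loose, lying flat, green plastic, 56 mm across, 12 mm thick, bore 33 mm (fits over the sleeve's barrel, not held by the bare spindle). May be absent. The point is its centre, 6 mm above its underside; z up
- wheel_50_mid (a point): crimping wheel, loose, lying flat, yellow plastic, 50 mm across, 12 mm thick, bore 33 mm (fits over the sleeve's barrel, not held by the bare spindle). May be absent. The point is its centre, 6 mm above its underside; z up
- wheel_44_mid (a point): crimping wheel, loose, lying flat, red plastic, 44 mm across, 12 mm thick, bore 33 mm (fits over the sleeve's barrel, not held by the bare spindle). May be absent. The point is its centre, 6 mm above its underside; z up
Not all that is in view belongs to the job. Of the things shaped like the part that bears wheel_56_mid, the green one is meant.

How it is judged:
On the way, in this order (a step that is already met when the one before it is completed fails the run):
1. the flanged sleeve is on the spindle, flange down on the boss (horizontal distance between sleeve_mid and seat below 0.004 m and z of sleeve_mid in the frame of seat between 0.026 and 0.0315 m and angle between sleeve_mid's own z axis and vertical below 0.1 rad), for 0.2 s.
2. all the wheels present are on the sleeve, largest lowest (all of step 1 and horizontal distance between each of wheel_62_mid, wheel_56_mid, wheel_50_mid, wheel_44_mid and seat below 0.005 m and z of wheel_62_mid in the frame of seat between 0.011 and 0.054 m and angle between each of wheel_62_mid, wheel_56_mid, wheel_50_mid, wheel_44_mid's own z axis and vertical below 0.12 rad and z of wheel_56_mid in the frame of seat between 0.011 and 0.054 m and z of wheel_50_mid in the frame of seat between 0.011 and 0.054 m and z of wheel_44_mid in the frame of seat between 0.011 and 0.054 m and z of each of wheel_56_mid, wheel_50_mid, wheel_44_mid in the frame of wheel_62_mid above 0.006 m and z of each of wheel_50_mid, wheel_44_mid in the frame of wheel_56_mid above 0.006 m and z of wheel_44_mid in the frame of wheel_50_mid above 0.006 m), for 0.2 s.
3. the end cap rests on the sleeve (all of step 2 and horizontal distance between cap_mid and seat below 0.004 m and z of cap_mid in the frame of seat between 0.065 and 0.071 m and angle between cap_mid's own z axis and vertical below 0.1 rad), for 0.2 s.
4. the drive pin is driven home by the pounder (horizontal distance between cap_mid and seat below 0.004 m and z of cap_mid in the frame of seat between 0.065 and 0.071 m and angle between cap_mid's own z axis and vertical below 0.1 rad and value of joint drive_pin above 0.009 m and contact force between pounder and spindle_stand above 1 N).
At the end, for the whole second after the job is handed in: Sleeve flange down on the boss (axis within 4 mm, height within 3), all wheels present flat round it, each smaller one above each larger, cap resting on the sleeve (within 3 mm), pin at least 9 mm in, pounder upright and at rest on the table, over 80 mm from the spindle's axis (all of step 3 and value of joint drive_pin above 0.009 m and height (world z) of pounder_face between -0.004 and 0.004 m and angle between pounder_face's own z axis and vertical below 0.1 rad and horizontal distance between pounder_face and seat above 0.08 m and linear speed of pounder below 0.02 m/s); the robot touches nothing.
It fails at once if the pin is driven (more than 6 mm) before the cap is over the spindle (value of joint drive_pin above 0.006 m and horizontal distance between cap_mid and seat above 0.015 m).
It fails at once if the fingers push the pin down (value of joint drive_pin above 0.003 m and contact force between the fingers and spindle_stand above 3 N).
It fails at once if a piece of bark is moved more than 40 mm (distance of any of bark_a, bark_b from where it was at the start of the episode above 0.04 m).
Of wheel_62, wheel_56, wheel_50, wheel_44 only 3 to 4 are there at a start; the rules pass over those that are not, and their reading is None.
At some moment in a run one of sleeve, wheel_62, wheel_56, wheel_50, wheel_44, end_cap may be knocked a few centimetres aside while the robot is not near it.
It also fails if it takes over 200 s, if anything falls off the work surface, if the arm or the gripper's body presses on something with over 40 N, if the wrist force passes 120 N, or if a joint passes its speed limit or range.

## Working session

There is one attempt and no reset: what is moved stays moved. The work goes in short steps, Python scripts to look and compute and a tool call to move; the robot and the scene stay as the last step left them, time stands still between calls to the robot, and variables do not carry over. Pictures are saved under pics/ and viewed, and the job is handed in when it is done.

Besides the shell and the picture viewer there is one more tool, called after "Emit:" as a command line: name --argument value ..., lists and objects as JSON in quotes. move_arm: Moves the arm, as the interface text tells. Its arguments: {"type":"object","properties":{"linear":{"type":"array","items":{"type":"array","items":{"type":"number"}}},"twist":{"type":"array","items":{"type":"array","items":{"type":"number"}}},"grip":{"type":"number"},"force":{"type":"number"}},"required":["linear","twist"]}

```bash
mkdir -p pics; ls; python3 - <<'E'
from plant import *
import cv2
s=get_state();print({k:(v if not hasattr(v,'round') else v) for k,v in s.items()})
for n in ("scene","top","wrist"):
    c=read_camera(n);cv2.imwrite(f"pics/{n}0.png",c["img"]);print(n,c["fx"],c["fy"],c["cx"],c["cy"],c["rvec"],c["tvec"])
E
```

```text
pics
{'time': 0.0, 'qpos': array([ 1.06997643e+00,  2.87174403e-01,  1.57821289e+00,  2.74356584e-05,
        1.27858554e+00, -1.50013896e-01]), 'dq': array([-1.78972604e-03, -1.16733088e-05, -3.95512672e-04, -2.69421315e-04,
       -6.84666412e-04, -3.29252361e-04]), 'joint_efforts': array([-1.25901724e-04, -4.05962920e+01, -2.92631918e+01, -9.36200126e-05,
        5.56736268e-03, -3.82415720e-06]), 'eef_pos': array([0.23159742, 0.63327081, 0.21272197]), 'tcp_rot': array([ 1.74508752e-01,  9.84654904e-01, -1.12343049e-03, -3.92917948e-04]), 'contact_force': array([ 0.41310142, -0.74221495,  0.53533018]), 'wrist_torque': array([ 0.03407959, -0.04498049,  0.02187961]), 'opening': 1.002659849733362}
scene 532.9069922594433 532.9069922594433 278.8533656342898 211.892355492411 [ 2.24916875 -0.52311184  0.25922991] [-0.48110453  0.23254255  1.2602272 ]
top 443.19895409140537 443.19895409140537 279.6465093393288 213.10576314937296 [ 2.16896648 -2.16917261  0.17145857] [-0.02766353  0.54362021  1.32842102]
wrist 325.19226210127806 325.19226210127806 283.21801848303625 206.43302296075004 [-2.33902847 -1.63423208 -0.27303513] [-0.67362089 -0.04213041  0.38183182]
```

View pics/scene0.png

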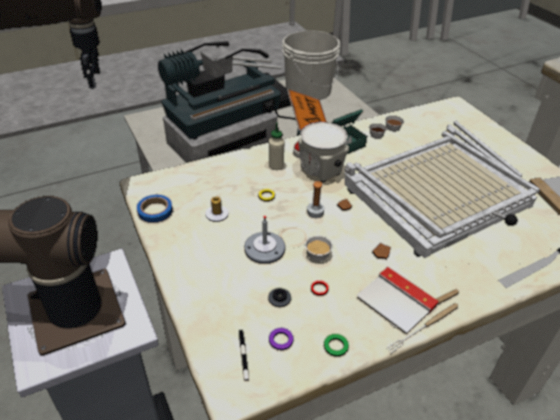

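View pics/top0.png

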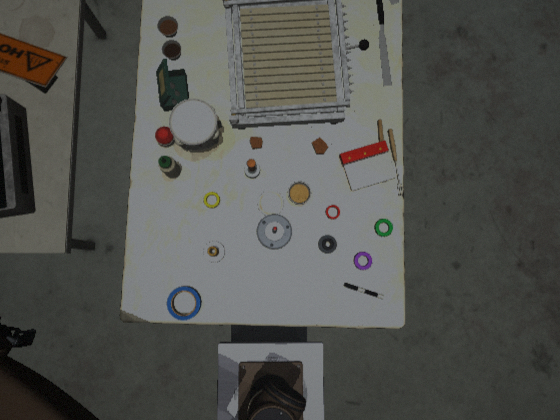

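View pics/wrist0.png

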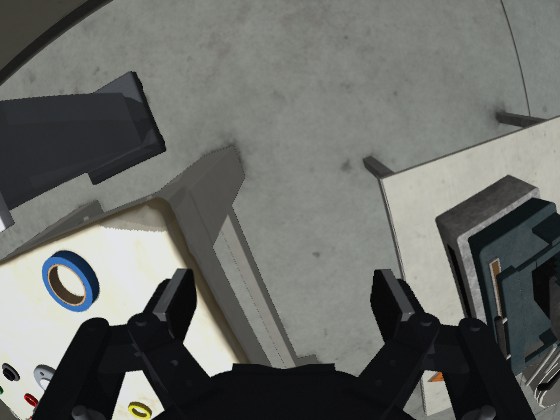

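```bash
cat > h.py <<'E'
from plant import *
import numpy as np, cv2
from scipy.spatial.transform import Rotation as R
def pose(c):
    M=cv2.Rodrigues(np.array(c["rvec"],float))[0]; return M,np.array(c["tvec"],float)
def ray(c,uv,fish=False):
    uv=np.atleast_2d(np.array(uv,float))
    x=(uv[:,0]-c["cx"])/c["fx"]; y=(uv[:,1]-c["cy"])/c["fy"]
    if fish:
        r=np.hypot(x,y)+1e-12; d=np.c_[np.sin(r)*x/r,np.sin(r)*y/r,np.cos(r)]
    else: d=np.c_[x,y,np.ones_like(x)]
    M,t=pose(c); return -M.T@t, d@M
def plane(c,uv,z,fish=False):
    o,d=ray(c,uv,fish); return o+d*((z-o[2])/d[:,2:])
def proj(c,P,fish=False):
    M,t=pose(c); p=np.atleast_2d(P)@M.T+t
    if fish:
        rr=np.hypot(p[:,0],p[:,1])+1e-12; th=np.arctan2(rr,p[:,2]); return np.c_[c["cx"]+c["fx"]*th*p[:,0]/rr,c["cy"]+c["fy"]*th*p[:,1]/rr]
    return np.c_[c["cx"]+c["fx"]*p[:,0]/p[:,2],c["cy"]+c["fy"]*p[:,1]/p[:,2]]
def comps(mask,amin=20):
    n,l,s,ce=cv2.connectedComponentsWithStats(mask.astype(np.uint8)); return [(int(s[i,4]),ce[i],s[i,:4],l==i) for i in range(1,n) if s[i,4]>=amin]
def outer(mask):
    cs,_=cv2.findContours(mask.astype(np.uint8),cv2.RETR_EXTERNAL,cv2.CHAIN_APPROX_NONE); return max(cs,key=cv2.contourArea)[:,0,:].astype(float)
def circ(P):
    x,y=P[:,0],P[:,1]; a=np.linalg.lstsq(np.c_[2*x,2*y,np.ones_like(x)],x*x+y*y,rcond=None)[0]
    return a[:2],np.sqrt(a[2]+a[0]**2+a[1]**2)
def st():
    s=get_state(); print("t%.2f"%s["time"],"p",np.round(s["eef_pos"],4),"yaw/tilt",np.round(R.from_quat(s["tcp_rot"]).as_matrix()[:,1:3].T,3).tolist(),"F",np.round(s["contact_force"],1),"op %.3f"%s["opening"]); return s
E
python3 - <<'E'
from h import *
c=read_camera("top")
hsv=cv2.cvtColor(c["img"],cv2.COLOR_BGR2HSV)
cv2.imwrite("pics/topz.png",cv2.resize(c["img"][120:330,130:410],None,fx=2.8,fy=2.8,interpolation=cv2.INTER_CUBIC))
for nm,lo,hi in (("yel",20,35),("red",0,8),("red2",170,180),("grn",45,85),("pur",125,160),("blue",95,120)):
    m=(hsv[...,0]>=lo)&(hsv[...,0]<=hi)&(hsv[...,1]>110)&(hsv[...,2]>60)
    m[:120]=0;m[330:]=0
    for a,ce,b,mm in comps(m,30):
        P=plane(c,outer(mm),0.012)[:,:2]; cc,r=circ(P); print(nm,a,ce.round(1),b,cc.round(4),r.round(4))
for nm,uv,z in (("foot",(274.5,231),.018),("sleeve",(215,251.5),.008),("cap",(327,243.5),.008),("pounder",(252.5,170),.02)):
    print(nm,plane(c,uv,z).round(4), c["depth"][int(uv[1]),int(uv[0])])
st()
E
```

```text
yel 120 [211.2 199.5] [204 192  16  16] [0.5893 0.1854] 0.0239
red 223 [163.6 135. ] [156 127  17  17] [0.7963 0.3398] 0.0258
red 503 [363.7 151.8] [340 140  48  24] [ 0.7459 -0.2985] 0.0529
red 65 [332.4 211.5] [326 205  14  14] [ 0.552  -0.1944] 0.0204
grn 151 [383.6 227.2] [375 219  18  17] [ 0.5028 -0.3546] 0.0261
pur 153 [362.7 260.2] [354 252  18  18] [ 0.3996 -0.286 ] 0.0259
blue 346 [183.5 302.9] [167 287  33  33] [0.2721 0.2643] 0.0487
foot [[ 0.4899 -0.0122  0.018 ]] 1.2916036
sleeve [[0.4271 0.1716 0.008 ]] 1.320768
cap [[ 0.4517 -0.1762  0.008 ]] 1.3909669
pounder [[0.6821 0.057  0.02  ]] 1.3500247
t0.20 p [0.2317 0.6335 0.2132] yaw/tilt [[0.344, 0.939, -0.001], [-0.001, -0.001, -1.0]] F [ 0.6 -0.4 -0.5] op 1.000
```

View pics/topz.png

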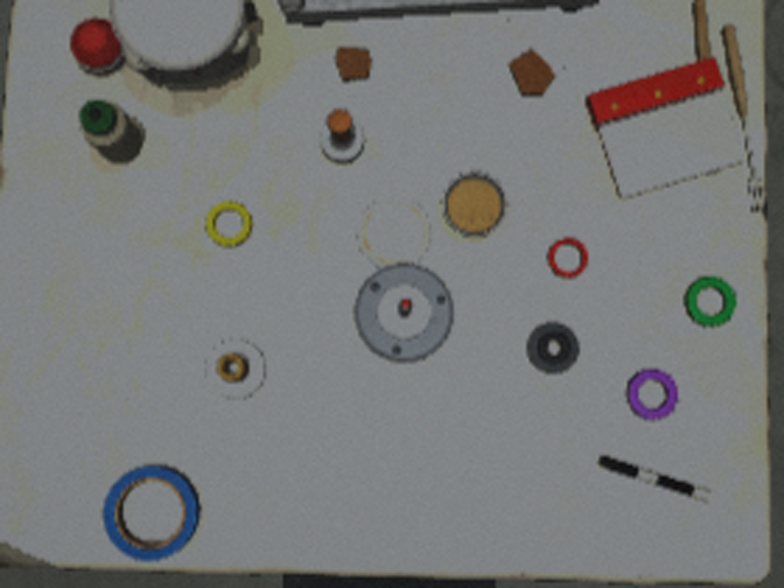

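```bash
python3 - <<'E'
import plant
print([n for n in dir(plant) if not n.startswith('_')])
from h import *
s=get_state(); print(s.keys())
T=R.from_quat(s["tcp_rot"]).as_matrix()
c=read_camera("wrist");M,t=pose(c);o=-M.T@t
print("cam in tool",(T.T@(o-s["eef_pos"])).round(4)); print("cam axes in tool\n",(T.T@M.T).round(3))
c=read_camera("top");M,t=pose(c);print(-M.T@t,M.T.round(3))
c=read_camera("scene");M,t=pose(c);print(-M.T@t)
E
```

```text
['Unreachable', 'get_state', 'read_camera', 'sign_off', 'tips_ahead']
dict_keys(['time', 'qpos', 'dq', 'joint_efforts', 'eef_pos', 'tcp_rot', 'contact_force', 'wrist_torque', 'opening'])
cam in tool [ 8.5e-02 -1.0e-04 -1.6e-01]
cam axes in tool
 [[-0.001 -0.944 -0.329]
 [ 1.    -0.001 -0.   ]
 [ 0.    -0.329  0.944]]
[0.36964732 0.01297873 1.38714924] [[-0.002 -0.992  0.128]
 [-1.    -0.002 -0.03 ]
 [ 0.03  -0.128 -0.991]]
[ 0.06021251 -0.91331937  1.01780763]
```

Emit:
move_arm --linear '[[0.015,-0.0355,0.003],[0.015,-0.0355,0.003],[0.015,-0.0355,0.003],[0.015,-0.0355,0.003],[0.015,-0.0355,0.003],[0.015,-0.0355,0.003],[0.015,-0.0355,0.003],[0.015,-0.0355,0.003],[0.015,-0.0355,0.003],[0.015,-0.0355,0.003],[0.015,-0.0355,0.003],[0.015,-0.0355,0.003],[0.015,-0.0355,0.003],[0,0,0],[0,0,0]]' --twist '[[0,0,0],[0,0,0],[0,0,0],[0,0,0],[0,0,0],[0,0,0],[0,0,0],[0,0,0],[0,0,0],[0,0,0],[0,0,0],[0,0,0],[0,0,0],[0,0,0],[0,0,0]]' --grip 1

```text
time: 1.6
eef_pos: [0.4294, 0.1503, 0.2541]
tcp_rot: [0.173, 0.985, 0.0, 0.004]
contact_force: [-1.0, 1.1, -0.4]
opening: 0.999
```

```bash
python3 - <<'E'
from h import *
import plant
st(); 
t=plant.tips_ahead
try: print("tips",t() if callable(t) else t)
except Exception as e: print(e)
c=read_camera("wrist"); cv2.imwrite("pics/w1.png",c["img"])
E
```

```text
t1.60 p [0.4294 0.1503 0.2541] yaw/tilt [[0.34, 0.94, 0.001], [0.007, -0.001, -1.0]] F [-1.   1.1 -0.4] op 0.999
tips 0.008
```

View pics/w1.png

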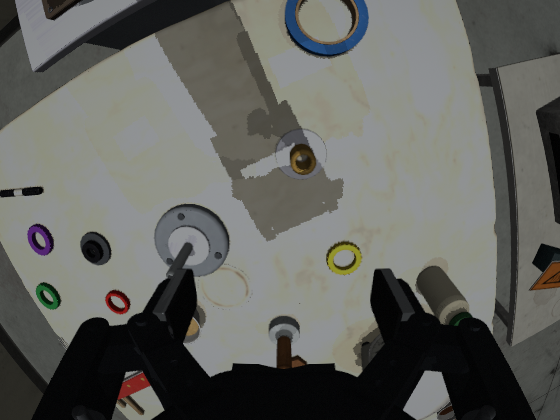

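```bash
cat >> h.py <<'E'
def cloud(c,fish=False):
    v,u=np.mgrid[0:420,0:560]; uv=np.c_[u.ravel(),v.ravel()]
    x=(uv[:,0]-c["cx"])/c["fx"]; y=(uv[:,1]-c["cy"])/c["fy"]
    if fish:
        r=np.hypot(x,y)+1e-12; d=np.c_[np.sin(r)*x/r,np.sin(r)*y/r,np.cos(r)]; d=d/d[:,2:]
    else: d=np.c_[x,y,np.ones_like(x)]
    M,t=pose(c); o=-M.T@t; dp=c["depth"].ravel()
    P=o+(d*dp[:,None])@M; P[dp<=0]=np.nan
    return P.reshape(420,560,3)
def near(P,xy,r): return np.hypot(P[...,0]-xy[0],P[...,1]-xy[1])<r
E
python3 - <<'E'
from h import *
c=read_camera("wrist"); P=cloud(c,True)
def rep(nm,xy,r,zb):
    m=near(P,xy,r)
    for z0,z1 in zb:
        k=m&(P[...,2]>z0)&(P[...,2]<z1)
        if k.sum()>3:
            q=P[k]; cc,rad=circ(q); print(nm,(z0,z1),k.sum(),"mean",q.mean(0).round(4),"mid",((q.min(0)+q.max(0))/2).round(4),"ext",np.ptp(q,axis=0).round(4),"circ",cc.round(4),rad.round(4))
rep("sleeve",(.427,.17),.05,[(.004,.012),(.052,.064)])
rep("stand",(.49,-.012),.07,[(.012,.021),(.021,.03),(.06,.1),(.1,.125)])
rep("yel",(.589,.185),.04,[(.006,.018)])
rep("pounder",(.68,.057),.06,[(.015,.03),(.06,.1),(.1,.12)])
k=near(P,(.5,.1),.03); print("table z",np.nanmedian(P[k][:,2]))
hsv=cv2.cvtColor(c["img"],cv2.COLOR_BGR2HSV)
for nm,lo,hi in (("yel",20,35),("red",0,8),("grn",45,85),("pur",125,160)):
    m=(hsv[...,0]>=lo)&(hsv[...,0]<=hi)&(hsv[...,1]>130)&(hsv[...,2]>60)
    for a,ce,b,mm in comps(m,150):
        Q=plane(c,outer(mm),0.012,True)[:,:2]; cc,r=circ(Q); print(nm,a,ce.round(1),b,cc.round(4),r.round(4))
E
```

```text
sleeve (0.004, 0.012) 1404 mean [0.4221 0.1755 0.0081] mid [0.426  0.1752 0.0079] ext [0.0656 0.0647 0.0078] circ [0.4269 0.1752] 0.0259
sleeve (0.052, 0.064) 348 mean [0.4257 0.1751 0.0566] mid [0.426  0.1754 0.056 ] ext [0.0281 0.0285 0.0074] circ [0.4256 0.1752] 0.0117
stand (0.012, 0.021) 2522 mean [ 0.4809 -0.0013  0.0179] mid [ 0.4883 -0.0101  0.0165] ext [0.1091 0.1088 0.009 ] circ [ 0.4872 -0.0091] 0.0436
stand (0.021, 0.03) 1137 mean [ 0.486  -0.0074  0.0242] mid [ 0.482  -0.0145  0.0254] ext [0.0787 0.0826 0.0088] circ [ 0.4884 -0.0102] 0.0235
stand (0.06, 0.1) 170 mean [ 0.4849 -0.0066  0.0792] mid [ 0.4867 -0.0079  0.08  ] ext [0.0114 0.0104 0.0391] circ [ 0.488 -0.01 ] 0.006
stand (0.1, 0.125) 58 mean [ 0.485  -0.0094  0.1044] mid [ 0.4852 -0.0102  0.1059] ext [0.0067 0.0114 0.0115] circ [ 0.4853 -0.01  ] 0.0034
yel (0.006, 0.018) 587 mean [0.5862 0.1854 0.0113] mid [0.5875 0.1854 0.0102] ext [0.0518 0.0512 0.0084] circ [0.5868 0.1852] 0.0212
pounder (0.015, 0.03) 473 mean [0.675  0.062  0.0222] mid [0.6815 0.0595 0.0225] ext [0.0481 0.0485 0.0149] circ [0.6811 0.0598] 0.0188
pounder (0.06, 0.1) 272 mean [0.6749 0.0616 0.0794] mid [0.6773 0.0596 0.0801] ext [0.0142 0.0203 0.0397] circ [0.6818 0.0591] 0.0099
pounder (0.1, 0.12) 30 mean [0.6717 0.063  0.103 ] mid [0.6732 0.0619 0.1035] ext [0.0083 0.0182 0.0066] circ [0.6807 0.0596] 0.0109
table z 0.0003576554577968405
yel 204 [301.2 162.8] [291 151  24  23] [0.4358 0.1738] 0.0143
yel 470 [343.6 258.5] [327 244  34  31] [0.5872 0.1852] 0.0242
red 164 [116.4 302.5] [105 292  23  22] [ 0.55   -0.1941] 0.0212
red 408 [132.9 384.9] [118 372  32  27] [ 0.7559 -0.3068] 0.0461
grn 211 [ 46.2 296.3] [ 36 284  22  25] [ 0.501  -0.3546] 0.0261
pur 299 [ 38.5 239.7] [ 28 225  23  30] [ 0.3977 -0.2857] 0.0264
```

Emit:
move_arm --linear '[[-0.001,0.008,-0.02],[-0.001,0.008,-0.03],[-0.001,0.008,-0.03],[0,0,-0.03],[0,0,-0.02],[0,0,0],[0,0,0]]' --twist '[[0,0,0],[0,0,0],[0,0,0],[0,0,0],[0,0,0],[0,0,0],[0,0,0]]'

```text
time: 2.28
eef_pos: [0.4215, 0.1876, 0.1215]
tcp_rot: [0.162, 0.987, 0.002, 0.006]
contact_force: [0.8, 0.2, 0.2]
opening: 1.005
```

Emit:
move_arm --linear '[[0.002,-0.006,-0.02],[0.0015,-0.003,-0.025],[0.0005,-0.002,-0.015],[0,0,-0.005],[0,0,0],[0,0,0]]' --twist '[[-0.1,0.7,0],[0,0,0],[0,0,0],[0,0,0],[0,0,0],[0,0,0]]'

```text
time: 2.78
eef_pos: [0.4307, 0.1828, 0.0641]
tcp_rot: [0.157, 0.988, 0.003, 0.007]
contact_force: [0.6, 0.3, 0.5]
opening: 1.003
```

```bash
python3 - <<'E'
from h import *
st()
c=read_camera("wrist"); P=cloud(c,True); cv2.imwrite("pics/w2.png",c["img"])
m=near(P,(.426,.175),.04)&(P[...,2]>.052)&(P[...,2]<.064)
q=P[m]; print(((q.min(0)+q.max(0))/2).round(4),np.ptp(q,axis=0).round(4),circ(q))
E
```

```text
t2.78 p [0.4307 0.1828 0.0641] yaw/tilt [[0.311, 0.95, 0.008], [0.015, 0.004, -1.0]] F [0.6 0.3 0.5] op 1.003
[0.4256 0.1754 0.0561] [0.0288 0.0295 0.008 ] (array([0.42486749, 0.17588914]), np.float64(0.011890890860872716))
```

View pics/w2.png

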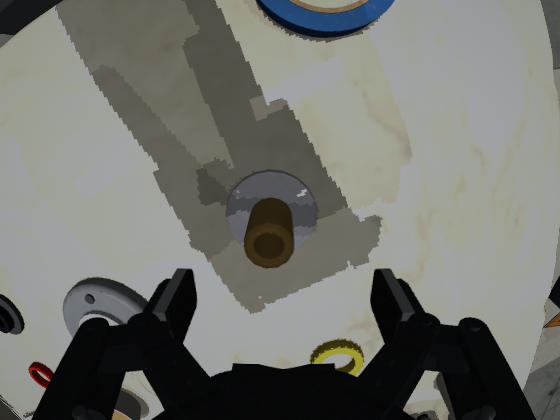

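Emit:
move_arm --linear '[[-0.003,-0.004,0],[-0.002,-0.003,0],[0,0,0],[0,0,0]]' --twist '[[-0.2,0.6,0],[-0.1,0.5,0],[0,0,0],[0,0,0]]'

```text
time: 3.17
eef_pos: [0.4284, 0.1763, 0.0691]
tcp_rot: [0.157, 0.988, 0.0, 0.001]
contact_force: [0.1, -0.8, -0.4]
opening: 1.0
```

Emit:
move_arm --linear '[[-0.001,-0.0005,-0.01],[-0.001,0,-0.01],[-0.0005,0,-0.006],[0,0,-0.003],[0,0,0],[0,0,0]]' --twist '[[0,0,0],[0,0,0],[0,0,0],[0,0,0],[0,0,0],[0,0,0]]'

```text
time: 3.67
eef_pos: [0.4249, 0.1753, 0.0366]
tcp_rot: [0.157, 0.988, -0.0, 0.001]
contact_force: [0.1, -0.0, -0.6]
opening: 0.999
```

Emit:
move_arm --linear '[[0,0,0],[0,0,0],[0,0,0],[0,0,0],[0,0,0],[0,0,0],[0,0,0],[0,0,0]]' --twist '[[0,0,0],[0,0,0],[0,0,0],[0,0,0],[0,0,0],[0,0,0],[0,0,0],[0,0,0]]' --grip 0 --force 60

```text
time: 4.33
eef_pos: [0.4274, 0.1764, 0.042]
tcp_rot: [0.157, 0.988, 0.001, 0.001]
contact_force: [-0.6, -0.3, 0.1]
opening: 0.06
```

```bash
python3 - <<'E'
from h import *
st()
c=read_camera("wrist"); cv2.imwrite("pics/w3.png",c["img"])
c=read_camera("scene"); cv2.imwrite("pics/s3.png",cv2.resize(c["img"][100:400,120:480],None,fx=2,fy=2))
E
```

```text
t4.33 p [0.4274 0.1764 0.042 ] yaw/tilt [[0.31, 0.951, 0.002], [0.003, 0.001, -1.0]] F [-0.6 -0.3  0.1] op 0.060
```

View pics/w3.png

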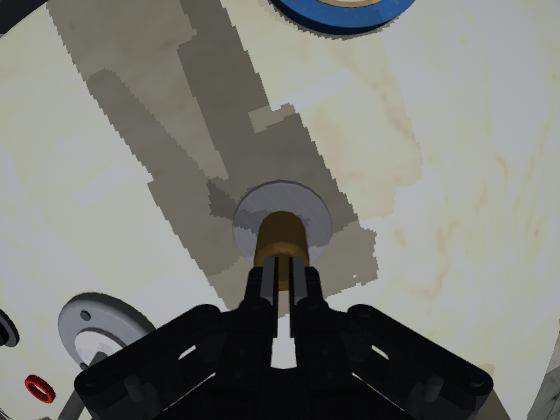

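View pics/s3.png

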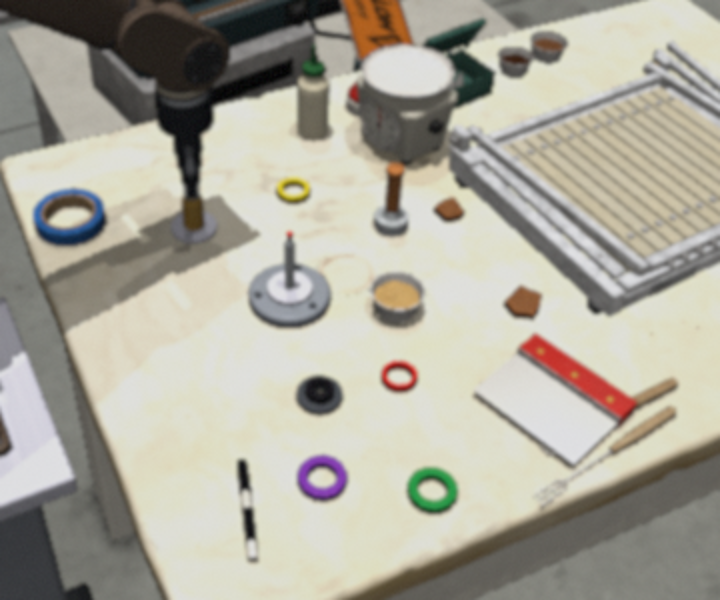

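```bash
python3 - <<'E'
from h import *
s=get_state();T=R.from_quat(s["tcp_rot"]).as_matrix()
c=read_camera("wrist"); P=cloud(c,True)
for v in range(205,300,6): print(v,[P[v,u].round(3).tolist() for u in (270,283,297)], ((P[v,270]-s["eef_pos"])@T).round(3))
E
```

```text
205 [[0.406, 0.174, 0.009], [0.409, 0.182, 0.007], [0.412, 0.19, 0.008]] [ 0.019 -0.008  0.032]
211 [[0.41, 0.173, 0.008], [0.413, 0.181, 0.009], [0.415, 0.189, 0.009]] [ 0.015 -0.009  0.033]
217 [[0.412, 0.172, 0.013], [0.412, 0.181, 0.02], [0.419, 0.188, 0.01]] [ 0.013 -0.008  0.028]
223 [[0.411, 0.173, 0.026], [0.413, 0.181, 0.029], [0.418, 0.188, 0.022]] [ 0.014 -0.008  0.015]
229 [[0.411, 0.173, 0.035], [0.412, 0.181, 0.039], [0.418, 0.187, 0.031]] [ 0.014 -0.008  0.006]
235 [[0.412, 0.174, 0.042], [0.412, 0.181, 0.046], [0.417, 0.187, 0.04]] [ 0.014 -0.007 -0.001]
241 [[0.412, 0.174, 0.05], [0.413, 0.181, 0.052], [0.417, 0.187, 0.047]] [ 0.014 -0.007 -0.009]
247 [[0.412, 0.174, 0.056], [0.414, 0.18, 0.057], [0.418, 0.186, 0.054]] [ 0.013 -0.007 -0.015]
253 [[0.415, 0.173, 0.058], [0.416, 0.18, 0.059], [0.419, 0.186, 0.057]] [ 0.011 -0.007 -0.017]
259 [[0.414, 0.174, 0.065], [0.416, 0.18, 0.066], [0.418, 0.186, 0.065]] [ 0.011 -0.007 -0.024]
265 [[0.414, 0.174, 0.071], [0.416, 0.18, 0.071], [0.418, 0.186, 0.071]] [ 0.011 -0.006 -0.03 ]
271 [[0.415, 0.174, 0.076], [0.416, 0.18, 0.076], [0.418, 0.185, 0.077]] [ 0.011 -0.006 -0.035]
277 [[0.414, 0.174, 0.081], [0.416, 0.179, 0.081], [0.418, 0.185, 0.081]] [ 0.011 -0.006 -0.04 ]
283 [[0.414, 0.174, 0.087], [0.416, 0.179, 0.086], [0.418, 0.185, 0.086]] [ 0.012 -0.006 -0.046]
289 [[0.414, 0.175, 0.091], [0.415, 0.18, 0.091], [0.418, 0.185, 0.09]] [ 0.011 -0.006 -0.05 ]
295 [[0.414, 0.175, 0.095], [0.416, 0.179, 0.095], [0.418, 0.185, 0.094]] [ 0.011 -0.005 -0.054]
```

Emit:
move_arm --linear '[[0,0,0.01],[0,0,0.015],[0,0,0.01],[0,0,0.005],[0,0,0],[0,0,0]]' --twist '[[0,0,0],[0,0,0],[0,0,0],[0,0,0],[0,0,0],[0,0,0]]'

```text
time: 4.98
eef_pos: [0.4239, 0.1755, 0.0812]
tcp_rot: [0.157, 0.988, -0.0, -0.002]
contact_force: [-0.4, 0.0, 0.7]
opening: -0.001
```

```bash
python3 - <<'E'
from h import *
s=st();T=R.from_quat(s["tcp_rot"]).as_matrix()
c=read_camera("wrist"); P=cloud(c,True); cv2.imwrite("pics/w4.png",c["img"])
for v in range(215,280,4): print(v,[P[v,u].round(3).tolist() for u in (270,283)], ((P[v,270]-s["eef_pos"])@T).round(3))
E
```

```text
t4.98 p [0.4239 0.1755 0.0812] yaw/tilt [[0.311, 0.95, -0.001], [-0.003, -0.0, -1.0]] F [-0.4  0.   0.7] op -0.001
215 [[0.413, 0.169, 0.037], [0.412, 0.179, 0.05]] [ 0.008 -0.009  0.044]
219 [[0.413, 0.17, 0.046], [0.413, 0.179, 0.054]] [ 0.009 -0.009  0.035]
223 [[0.413, 0.17, 0.052], [0.414, 0.178, 0.057]] [ 0.008 -0.009  0.029]
227 [[0.414, 0.17, 0.056], [0.416, 0.178, 0.058]] [ 0.007 -0.008  0.025]
231 [[0.416, 0.169, 0.057], [0.434, 0.172, 0.022]] [ 0.005 -0.008  0.024]
235 [[0.419, 0.168, 0.059], [0.434, 0.172, 0.027]] [ 0.003 -0.008  0.023]
239 [[0.423, 0.167, 0.054], [0.434, 0.172, 0.035]] [-0.002 -0.009  0.027]
243 [[0.425, 0.166, 0.055], [0.433, 0.172, 0.042]] [-0.004 -0.009  0.026]
247 [[0.426, 0.166, 0.058], [0.434, 0.172, 0.047]] [-0.005 -0.009  0.023]
251 [[0.429, 0.165, 0.058], [0.434, 0.172, 0.053]] [-0.009 -0.009  0.023]
255 [[0.432, 0.164, 0.058], [0.436, 0.171, 0.055]] [-0.012 -0.009  0.024]
259 [[0.411, 0.173, 0.105], [0.413, 0.179, 0.105]] [ 0.011 -0.006 -0.024]
263 [[0.411, 0.173, 0.109], [0.413, 0.179, 0.11]] [ 0.011 -0.006 -0.028]
267 [[0.411, 0.173, 0.113], [0.413, 0.179, 0.113]] [ 0.011 -0.006 -0.032]
271 [[0.411, 0.173, 0.117], [0.414, 0.179, 0.116]] [ 0.011 -0.006 -0.035]
275 [[0.412, 0.173, 0.119], [0.413, 0.179, 0.12]] [ 0.011 -0.006 -0.038]
279 [[0.412, 0.173, 0.123], [0.413, 0.179, 0.123]] [ 0.011 -0.006 -0.041]
```

View pics/w4.png

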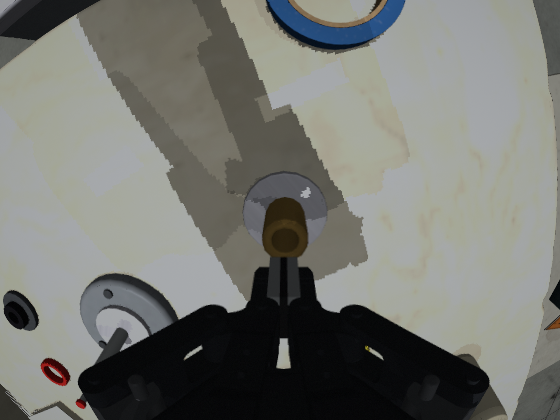

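Emit:
move_arm --linear '[[0,0,0],[0,0,0],[0,0,0],[0,0,0],[0,0,0],[0,0,0],[0,0,0]]' --twist '[[0,0,0],[0,0,0],[0,0,0],[0,0,0],[0,0,0],[0,0,0],[0,0,0]]' --grip 1

```text
time: 5.62
eef_pos: [0.422, 0.1751, 0.0785]
tcp_rot: [0.157, 0.988, -0.001, -0.004]
contact_force: [-0.2, 1.0, 0.6]
opening: 0.974
```

```bash
python3 - <<'E'
from h import *
s=st();T=R.from_quat(s["tcp_rot"]).as_matrix()
c=read_camera("wrist"); P=cloud(c,True); cv2.imwrite("pics/w5.png",c["img"])
L=(P-s["eef_pos"])@T
# finger points: z tool < 0.02 & |y|<0.07, near
for v in range(255,345,5):
    row=[]
    for u in (170,180,188,378,386,395): row.append(L[v,u].round(3).tolist())
    print(v,row)
m=(L[...,2]<0.03)&(np.abs(L[...,1])<0.065)&(np.abs(L[...,0])<.03)&(P[...,2]>.065)
print("max tool z of finger",np.sort(L[m][:,2])[-10:].round(4))
t=read_camera("top");Q=cloud(t);k=near(Q,s["eef_pos"][:2],.03)&(Q[...,2]>.04);print(len(Q[k]))
E
```

```text
t5.62 p [0.422  0.1751 0.0785] yaw/tilt [[0.311, 0.95, -0.004], [-0.009, -0.001, -1.0]] F [-0.2  1.   0.6] op 0.974
255 [[-0.042, -0.098, 0.078], [-0.041, -0.088, 0.077], [-0.042, -0.082, 0.079], [-0.042, 0.08, 0.078], [-0.042, 0.088, 0.078], [-0.042, 0.096, 0.077]]
260 [[-0.047, -0.099, 0.078], [-0.046, -0.089, 0.077], [-0.046, -0.082, 0.078], [-0.046, 0.081, 0.078], [-0.047, 0.088, 0.078], [-0.047, 0.097, 0.078]]
265 [[-0.052, -0.099, 0.078], [-0.052, -0.09, 0.079], [-0.052, -0.083, 0.078], [-0.051, 0.081, 0.077], [-0.051, 0.089, 0.078], [-0.052, 0.097, 0.078]]
270 [[-0.057, -0.1, 0.078], [0.011, -0.047, -0.036], [0.011, -0.043, -0.036], [0.011, 0.043, -0.036], [0.011, 0.047, -0.036], [-0.058, 0.099, 0.079]]
275 [[-0.062, -0.101, 0.078], [0.011, -0.046, -0.041], [0.012, -0.042, -0.041], [0.011, 0.042, -0.039], [0.012, 0.045, -0.041], [-0.062, 0.099, 0.077]]
280 [[0.008, -0.051, -0.04], [0.011, -0.045, -0.044], [0.01, -0.042, -0.042], [0.009, 0.042, -0.041], [0.011, 0.044, -0.045], [0.008, 0.051, -0.039]]
285 [[0.012, -0.048, -0.05], [0.011, -0.043, -0.049], [0.009, -0.041, -0.044],
[... 1152 characters left out ...]
, -0.067], [-0.0, -0.042, -0.061], [-0.007, -0.042, -0.053], [-0.006, 0.041, -0.054], [-0.0, 0.042, -0.061], [0.004, 0.043, -0.067]]
330 [[0.012, -0.039, -0.079], [-0.002, -0.042, -0.062], [-0.009, -0.042, -0.055], [-0.01, 0.041, -0.053], [-0.002, 0.041, -0.063], [0.002, 0.043, -0.068]]
335 [[0.013, -0.037, -0.083], [-0.003, -0.042, -0.065], [-0.132, -0.095, 0.077], [-0.131, 0.093, 0.076], [-0.004, 0.041, -0.064], [0.012, 0.037, -0.081]]
340 [[0.016, -0.035, -0.088], [0.017, -0.032, -0.089], [-0.14, -0.096, 0.078], [-0.139, 0.094, 0.077], [0.017, 0.031, -0.088], [0.016, 0.035, -0.087]]
max tool z of finger [-0.03   -0.0299 -0.0299 -0.0299 -0.0299 -0.0298 -0.0296 -0.0295 -0.0295
 -0.0292]
553
```

View pics/w5.png

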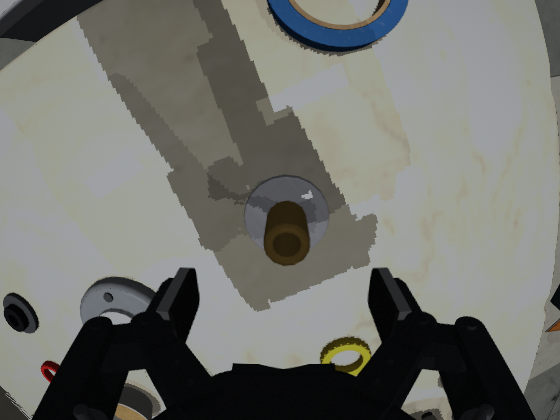

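Emit:
move_arm --linear '[[0.001,0,-0.01],[0.001,0,-0.015],[0.001,0,-0.015],[0.001,0,-0.015],[0,0,-0.01],[0,0,-0.005],[0,0,0],[0,0,0]]' --twist '[[0,-0.3,0],[0,-0.3,0],[0,0,0],[0,0,0],[0,0,0],[0,0,0],[0,0,0],[0,0,0]]'

```text
time: 6.38
eef_pos: [0.4283, 0.1756, 0.0078]
tcp_rot: [0.157, 0.988, 0.0, 0.004]
contact_force: [-0.1, 0.7, -0.2]
opening: 1.0
```

Emit:
move_arm --linear '[[-0.002,0,-0.002],[-0.0007,0,-0.001],[0,0,0],[0,0,0],[0,0,0],[0,0,0],[0,0,0],[0,0,0]]' --twist '[[0,0.3,0],[0,0,0],[0,0,0],[0,0,0],[0,0,0],[0,0,0],[0,0,0],[0,0,0]]' --grip 0 --force 60

```text
time: 7.05
eef_pos: [0.4277, 0.1762, 0.0078]
tcp_rot: [0.157, 0.988, 0.001, 0.004]
contact_force: [-0.2, -0.1, -1.4]
opening: 0.332
```

```bash
python3 - <<'E'
from h import *
s=st()
c=read_camera("wrist"); cv2.imwrite("pics/w6.png",c["img"])
E
```

```text
t7.05 p [0.4277 0.1762 0.0078] yaw/tilt [[0.311, 0.951, 0.003], [0.008, 0.001, -1.0]] F [-0.2 -0.1 -1.4] op 0.332
```

View pics/w6.png

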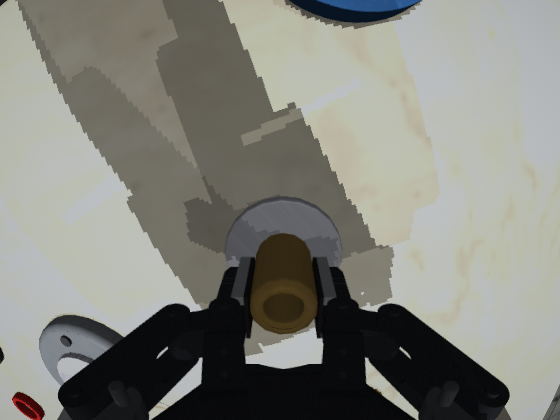

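Emit:
move_arm --linear '[[0,0,0.01],[0,0,0.02],[0,0,0.03],[0,0,0.03],[0.005,-0.01,0.025],[0.01,-0.03,0.015],[0.01,-0.035,0],[0.01,-0.035,0],[0.01,-0.03,0],[0.005,-0.015,0],[0,-0.005,0],[0,0,0],[0,0,0]]' --twist '[[0,0.4,0],[0,0,0],[0,0,0],[0,0,0],[0,0,0],[0,0,0],[0,0,0],[0,0,0],[0,0,0],[0,0,0],[0,0,0],[0,0,0],[0,0,0]]'

```text
time: 8.18
eef_pos: [0.4731, 0.0088, 0.1416]
tcp_rot: [0.155, 0.988, -0.002, -0.002]
contact_force: [-1.2, -0.6, -0.6]
opening: 0.33
```

```bash
python3 - <<'E'
from h import *
s=st();T=R.from_quat(s["tcp_rot"]).as_matrix()
c=read_camera("wrist"); P=cloud(c,True); cv2.imwrite("pics/w7.png",c["img"]); L=(P-s["eef_pos"])@T
hsv=cv2.cvtColor(c["img"],cv2.COLOR_BGR2HSV)
m=(np.abs(L[...,1])<.018)&(np.abs(L[...,0])<.02)&(L[...,2]>-.06)&(L[...,2]<-.02)&(hsv[...,1]>90)
q=L[m];print("barrel tool",q.min(0).round(4),q.max(0).round(4),m.sum())
for z in np.arange(-.06,-.02,.004):
    k=q[(q[:,2]>z)&(q[:,2]<z+.004)]; 
    if len(k)>5: print(z.round(3),len(k),k.min(0).round(4),k.max(0).round(4))
E
```

```text
t8.18 p [0.4731 0.0088 0.1416] yaw/tilt [[0.307, 0.952, -0.004], [-0.005, -0.002, -1.0]] F [-1.2 -0.6 -0.6] op 0.330
barrel tool [-0.0124 -0.0177 -0.0598] [ 0.0162  0.0179 -0.02  ] 4789
-0.056 30 [-0.0112 -0.0166 -0.0557] [ 0.0136  0.0139 -0.052 ]
-0.052 1616 [-0.0124 -0.0144 -0.052 ] [ 0.015  0.014 -0.048]
-0.048 902 [-0.0115 -0.0146 -0.048 ] [ 0.0161  0.0142 -0.044 ]
-0.044 521 [-0.011  -0.0145 -0.044 ] [ 0.0162  0.0141 -0.04  ]
-0.04 466 [-0.0087 -0.0142 -0.04  ] [ 0.0161  0.0141 -0.036 ]
-0.036 415 [-0.0087 -0.0145 -0.036 ] [ 0.016  0.014 -0.032]
-0.032 350 [-0.0086 -0.0145 -0.032 ] [ 0.016  0.014 -0.028]
-0.028 269 [-0.0092 -0.0146 -0.028 ] [ 0.0158  0.0139 -0.024 ]
-0.024 216 [ 0.0048 -0.0145 -0.024 ] [ 0.0159  0.0139 -0.02  ]
```

View pics/w7.png

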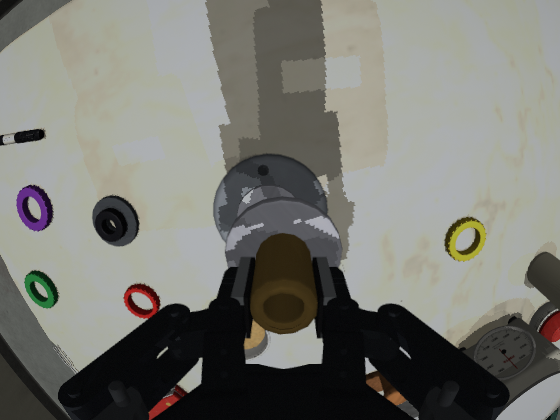

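Emit:
move_arm --linear '[[0.007,-0.008,0],[0.006,-0.007,0],[0.002,-0.003,0],[0.001,-0.001,0],[0,0,0],[0,0,0]]' --twist '[[0.1,-0.2,0],[0,0,0],[0,0,0],[0,0,0],[0,0,0],[0,0,0]]'

```text
time: 8.73
eef_pos: [0.4894, -0.0077, 0.1403]
tcp_rot: [0.152, 0.988, 0.0, -0.002]
contact_force: [0.1, 1.2, -0.7]
opening: 0.332
```

```bash
python3 - <<'E'
from h import *
s=st()
c=read_camera("wrist"); P=cloud(c,True); cv2.imwrite("pics/w8.png",c["img"])
for z0,z1 in ((.012,.021),(.0215,.03)):
    m=near(P,(.488,-.01),.06)&(P[...,2]>z0)&(P[...,2]<z1);q=P[m];print(m.sum(),q.min(0).round(4),q.max(0).round(4))
# foot outer edge: fit circle to farthest points per angle
m=near(P,(.488,-.01),.062)&(P[...,2]>.014)&(P[...,2]<.021);q=P[m]
for c0 in [(.488,-.01)]:
    a=np.arctan2(q[:,1]-c0[1],q[:,0]-c0[0]); r=np.hypot(q[:,0]-c0[0],q[:,1]-c0[1]); b=(a/(np.pi/36)).astype(int)
    e=np.array([q[b==k][np.argmax(r[b==k])] for k in np.unique(b) if r[b==k].max()>.05]); print(len(e),circ(e))
t=read_camera("scene"); cv2.imwrite("pics/s8.png",cv2.resize(t["img"][130:330,180:380],None,fx=3,fy=3))
E
```

```text
t8.73 p [ 0.4894 -0.0077  0.1403] yaw/tilt [[0.3, 0.954, -0.0], [-0.004, 0.001, -1.0]] F [ 0.1  1.2 -0.7] op 0.332
4899 [ 0.434  -0.0653  0.0121] [0.5265 0.0438 0.0209]
1982 [ 0.4427 -0.0404  0.0215] [0.5183 0.0251 0.0297]
50 (array([ 0.48844304, -0.01066503]), np.float64(0.05407277157423499))
```

View pics/s8.png

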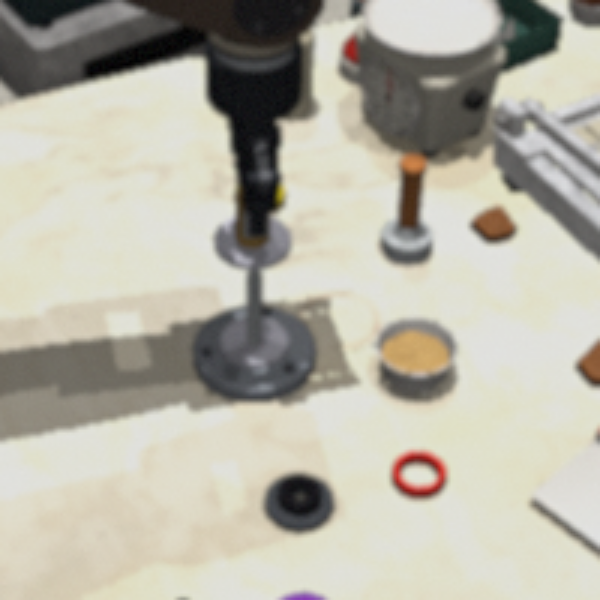

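Emit:
move_arm --linear '[[0,-0.002,0],[0,-0.001,-0.006],[0,0,-0.008],[0,0,-0.004],[0,0,-0.002],[0,0,0],[0,0,0]]' --twist '[[0,-0.2,0],[0,0,0],[0,0,0],[0,0,0],[0,0,0],[0,0,0],[0,0,0]]'

```text
time: 9.42
eef_pos: [0.488, -0.0104, 0.1173]
tcp_rot: [0.152, 0.988, 0.0, -0.001]
contact_force: [-0.5, -1.1, -1.2]
opening: 0.328
```

Emit:
move_arm --linear '[[0.001,0,-0.001],[0.0005,0,-0.003],[0,0,-0.004],[0,0,-0.004],[0,0,-0.003],[0,0,0]]' --twist '[[0,-0.1,0],[0,0,0],[0,0,0],[0,0,0],[0,0,0],[0,0,0]]'

```text
time: 9.92
eef_pos: [0.4902, -0.0104, 0.1013]
tcp_rot: [0.152, 0.988, 0.001, 0.001]
contact_force: [0.1, -0.2, -1.3]
opening: 0.332
```

Emit:
move_arm --linear '[[-0.001,0,-0.004],[-0.0005,0,-0.006],[0,0,-0.008],[0,0,-0.008],[0,0,-0.008],[0,0,-0.006],[0,0,-0.003],[0,0,0]]' --twist '[[0,0.1,0],[0,0,0],[0,0,0],[0,0,0],[0,0,0],[0,0,0],[0,0,0],[0,0,0]]'

```text
time: 10.58
eef_pos: [0.488, -0.0103, 0.0528]
tcp_rot: [0.152, 0.988, 0.001, -0.001]
contact_force: [0.9, -0.3, -1.0]
opening: 0.332
```

Emit:
move_arm --linear '[[0.0005,0,-0.004],[0,0,-0.005],[0,0,-0.005],[0,0,-0.004],[0,0,0],[0,0,0]]' --twist '[[0,-0.1,0],[0,0,0],[0,0,0],[0,0,0],[0,0,0],[0,0,0]]'

```text
time: 11.08
eef_pos: [0.4889, -0.0103, 0.033]
tcp_rot: [0.152, 0.988, 0.001, 0.0]
contact_force: [0.4, -0.1, -0.8]
opening: 0.332
```

Release, then rise above the spindle.

Emit:
move_arm --linear '[[0,0,0],[0,0,0],[0,0,0],[0,0,0],[0,0,0],[0,0,0.01],[0,0,0.02],[0,0,0.03],[0,0,0.03],[0,0,0.03],[0,0,0.02],[0,0,0.01],[0,0,0],[0,0,0]]' --twist '[[0,0,0],[0,0,0],[0,0,0],[0,0,0],[0,0,0],[0,0,0],[0,0,0],[0,0,0],[0,0,0],[0,0,0],[0,0,0],[0,0,0],[0,0,0],[0,0,0]]' --grip 1

```text
time: 12.25
eef_pos: [0.4882, -0.0101, 0.1966]
tcp_rot: [0.152, 0.988, 0.0, 0.003]
contact_force: [-0.1, -0.2, -0.4]
opening: 0.998
```

```bash
cat > look.py <<'E'
from h import *
import sys
s=st(); tag=sys.argv[1]
c=read_camera("wrist"); P=cloud(c,True); cv2.imwrite(f"pics/w{tag}.png",c["img"])
def rep(nm,xy,r,zb):
    m=near(P,xy,r)
    for z0,z1 in zb:
        q=P[m&(P[...,2]>z0)&(P[...,2]<z1)]
        if len(q)>8: print(nm,(z0,z1),len(q),"mid",((q.min(0)+q.max(0))/2).round(4),"ext",np.ptp(q,axis=0).round(4),"zmed %.4f"%np.median(q[:,2]),"circ",circ(q)[0].round(4),circ(q)[1].round(4))
rep("stand",(.4883,-.0103),.045,[(.026,.04),(.04,.06),(.06,.076),(.076,.086),(.086,.1),(.1,.125)])
hsv=cv2.cvtColor(c["img"],cv2.COLOR_BGR2HSV)
t=read_camera("top"); ht=cv2.cvtColor(t["img"],cv2.COLOR_BGR2HSV); cv2.imwrite(f"pics/t{tag}.png",t["img"])
for nm,lo,hi in (("yel",20,35),("red",0,8),("grn",45,85)):
    m=(hsv[...,0]>=lo)&(hsv[...,0]<=hi)&(hsv[...,1]>130)&(hsv[...,2]>60)
    for a,ce,b,mm in comps(m,150):
        Q=plane(c,outer(mm),0.012,True)[:,:2]; cc,r=circ(Q)
        q=P[near(P,cc,.035)&(P[...,2]>.007)&(P[...,2]<.016)]
        if .015<r<.032: print("W",nm,a,ce.round(1),cc.round(4),r.round(4),"depthmid",((q.min(0)+q.max(0))/2).round(4)[:2] if len(q)>20 else "",np.ptp(q,axis=0).round(4) if len(q)>20 else "")
    m=(ht[...,0]>=lo)&(ht[...,0]<=hi)&(ht[...,1]>110)&(ht[...,2]>60); m[:175]=0;m[300:]=0
    for a,ce,b,mm in comps(m,30):
        cc,r=circ(plane(t,outer(mm),0.012)[:,:2]); print("T",nm,a,ce.round(1),cc.round(4),r.round(4))
E
python3 look.py 9
```

```text
t12.25 p [ 0.4882 -0.0101  0.1966] yaw/tilt [[0.3, 0.954, 0.002], [0.006, -0.0, -1.0]] F [-0.1 -0.2 -0.4] op 0.998
stand (0.026, 0.04) 1937 mid [ 0.4879 -0.0102  0.033 ] ext [0.0647 0.0651 0.0138] zmed 0.0322 circ [ 0.4884 -0.0104] 0.026
stand (0.04, 0.06) 137 mid [ 0.4834 -0.0093  0.05  ] ext [0.0208 0.0282 0.0198] zmed 0.0506 circ [ 0.4855 -0.0095] 0.0126
stand (0.06, 0.076) 182 mid [ 0.4836 -0.0094  0.068 ] ext [0.0214 0.0281 0.016 ] zmed 0.0694 circ [ 0.4827 -0.0086] 0.0098
stand (0.076, 0.086) 502 mid [ 0.4875 -0.0102  0.081 ] ext [0.0284 0.0296 0.01  ] zmed 0.0811 circ [ 0.4874 -0.01  ] 0.0117
stand (0.086, 0.1) 72 mid [ 0.4857 -0.0103  0.0937] ext [0.0078 0.0137 0.0126] zmed 0.0940 circ [ 0.4888 -0.0105] 0.0068
stand (0.1, 0.125) 252 mid [ 0.4878 -0.0104  0.1104] ext [0.0116 0.0135 0.0197] zmed 0.1058 circ [ 0.4879 -0.0102] 0.0042
W yel 177 [276.7 187. ] [ 0.5072 -0.0163] 0.0151 depthmid  
W yel 559 [455.5 206.3] [0.5876 0.1843] 0.0243 depthmid [0.5885 0.1853] [0.051  0.0507 0.0068]
T yel 120 [211.2 199.5] [0.5893 0.1854] 0.0239
W red 337 [160.6 263.7] [ 0.5501 -0.1943] 0.0215 depthmid [ 0.55   -0.1948] [0.0444 0.0454 0.0075]
W red 450 [543.4 294.8] [0.8145 0.357 ] 0.031 depthmid  
W red 256 [141.4 385.3] [ 0.7659 -0.3607] 0.023 depthmid [ 0.7661 -0.3703] [0.0687 0.0487 0.0086]
T red 67 [332.5 211.4] [ 0.5522 -0.1945] 0.0203
W grn 433 [ 60.3 257.9] [ 0.5012 -0.3544] 0.0265 depthmid [ 0.5013 -0.3546] [0.0575 0.0583 0.0074]
T grn 152 [383.6 227.2] [ 0.5028 -0.3545] 0.0261
```

View pics/w9.png

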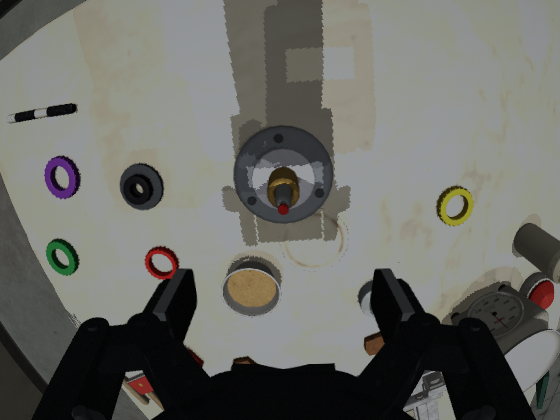

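Emit:
move_arm --linear '[[0.001,-0.02,0],[0.001,-0.035,0],[0.001,-0.035,0],[0.001,-0.035,0],[0.001,-0.035,-0.01],[0.001,-0.035,-0.01],[0.001,-0.035,-0.01],[0.001,-0.035,-0.01],[0.001,-0.035,-0.01],[0.001,-0.025,-0.01],[0.001,-0.012,-0.005],[0,-0.005,0],[0,0,0],[0,0,0]]' --twist '[[0,0.3,0],[0,0,0],[0,0,0],[0,0,0],[0,0,0],[0,0,0],[0,0,0],[0,0,0],[0,0,0],[0,0,0],[0,0,0],[0,0,0],[0,0,0],[0,0,0]]'

```text
time: 13.52
eef_pos: [0.4823, -0.358, 0.0962]
tcp_rot: [0.15, 0.988, 0.013, -0.023]
contact_force: [-0.6, -0.7, -0.5]
opening: 1.0
```

```bash
python3 look.py 10; python3 -c "
import cv2;i=cv2.imread('pics/w10.png');cv2.imwrite('pics/w10z.png',cv2.resize(i[60:320,130:430],None,fx=2.2,fy=2.2))"
```

```text
t13.52 p [ 0.4823 -0.358   0.0962] yaw/tilt [[0.297, 0.955, 0.019], [-0.041, 0.033, -0.999]] F [-0.6 -0.7 -0.5] op 1.000
T yel 120 [211.2 199.5] [0.5893 0.1854] 0.0239
W red 760 [468.2 226. ] [ 0.549  -0.1967] 0.0222 depthmid [ 0.5507 -0.1956] [0.0451 0.0454 0.0068]
W red 527 [426.  385.5] [ 0.7485 -0.2605] 0.0227 depthmid  
T red 67 [332.4 211.4] [ 0.552  -0.1944] 0.0204
W grn 1551 [292.3 236.4] [ 0.5019 -0.3555] 0.0237 depthmid [ 0.5014 -0.3554] [0.0568 0.0563 0.0073]
```

View pics/w10z.png

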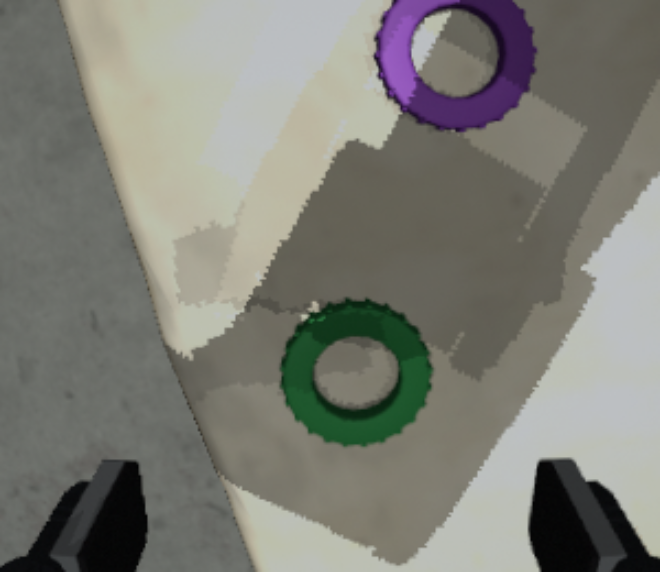

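Emit:
move_arm --linear '[[0.006,0.001,-0.01],[0.006,0.001,-0.015],[0.005,0,-0.015],[0.002,0,-0.01],[0,0,-0.005],[0,0,0],[0,0,0]]' --twist '[[-0.9,-1,0],[-0.9,-1,0],[-0.2,-0.3,0],[0,0,0],[0,0,0],[0,0,0],[0,0,0]]'

```text
time: 14.2
eef_pos: [0.5063, -0.3504, 0.0459]
tcp_rot: [0.145, 0.989, -0.004, 0.005]
contact_force: [-0.1, 0.3, 0.5]
opening: 1.0
```

Emit:
move_arm --linear '[[-0.002,-0.002,-0.01],[-0.002,-0.002,-0.012],[-0.001,-0.001,-0.012],[0,0,-0.01],[0,0,-0.006],[0,0,-0.002],[0,0,0]]' --twist '[[0.5,0.5,0],[0,0,0],[0,0,0],[0,0,0],[0,0,0],[0,0,0],[0,0,0]]'

```text
time: 14.78
eef_pos: [0.5006, -0.357, -0.0099]
tcp_rot: [0.146, 0.989, -0.001, 0.0]
contact_force: [-0.6, -0.6, 0.1]
opening: 1.003
```

```bash
python3 - <<'E'
from h import *
s=st()
c=read_camera("wrist"); P=cloud(c,True); cv2.imwrite("pics/w11.png",c["img"])
q=P[near(P,(.5014,-.3554),.038)&(P[...,2]>.008)&(P[...,2]<.016)]; print(((q.min(0)+q.max(0))/2).round(4),np.ptp(q,axis=0).round(4))
T=R.from_quat(s["tcp_rot"]).as_matrix();L=(P-s["eef_pos"])@T
m=(np.abs(L[...,1])<0.05)&(np.abs(L[...,1])>0.04)&(np.abs(L[...,0])<.03)&(L[...,2]>-.06)&(L[...,2]<-.0295)
q=P[m]; print(len(q), np.sort(q[:,2])[:10].round(4))
E
```

```text
t14.78 p [ 0.5006 -0.357  -0.0099] yaw/tilt [[0.289, 0.957, -0.002], [0.0, -0.002, -1.0]] F [-0.6 -0.6  0.1] op 1.003
[ 0.5016 -0.3553  0.0111] [0.0574 0.0576 0.0062]
2755 [0.0202 0.0203 0.0204 0.0204 0.0205 0.0206 0.0206 0.0206 0.0207 0.0207]
```

View pics/w11.png

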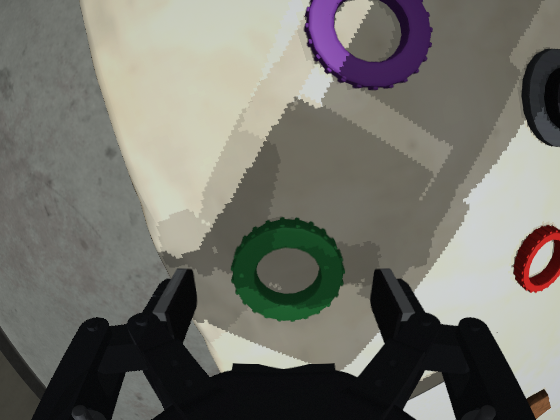

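Emit:
move_arm --linear '[[0.0005,0.001,-0.005],[0.0005,0.0005,-0.006],[0,0,-0.004],[0,0,-0.001],[0,0,0],[0,0,0]]' --twist '[[0,0,0],[0,0,0],[0,0,0],[0,0,0],[0,0,0],[0,0,0]]'

```text
time: 15.33
eef_pos: [0.5028, -0.3559, -0.0261]
tcp_rot: [0.146, 0.989, -0.002, 0.001]
contact_force: [0.2, 0.6, 0.2]
opening: 0.999
```

Emit:
move_arm --linear '[[-0.001,0.0005,0],[0,0,0],[0,0,0],[0,0,0],[0,0,0],[0,0,0]]' --twist '[[0,0,0],[0,0,0],[0,0,0],[0,0,0],[0,0,0],[0,0,0]]' --grip 0 --force 40

```text
time: 15.83
eef_pos: [0.5056, -0.3565, -0.0182]
tcp_rot: [0.146, 0.989, -0.002, 0.004]
contact_force: [-0.2, 0.8, -0.9]
opening: 0.638
```

```bash
python3 - <<'E'
from h import *
s=st();T=R.from_quat(s["tcp_rot"]).as_matrix()
c=read_camera("wrist"); P=cloud(c,True); cv2.imwrite("pics/w12.png",c["img"])
q=P[near(P,(.5014,-.3554),.038)&(P[...,2]>.008)&(P[...,2]<.016)]; print(((q.min(0)+q.max(0))/2).round(4),np.ptp(q,axis=0).round(4))
L=(P-s["eef_pos"])@T
m=(np.abs(L[...,1])<0.045)&(np.abs(L[...,1])>0.031)&(np.abs(L[...,0]-.011)<.003)&(L[...,2]>-.06)&(L[...,2]<0)
q=P[m]; print(len(q), np.sort(q[:,2])[:20:2].round(4))
E
```

```text
t15.83 p [ 0.5056 -0.3565 -0.0182] yaw/tilt [[0.289, 0.957, -0.003], [0.008, -0.005, -1.0]] F [-0.2  0.8 -0.9] op 0.638
[ 0.503  -0.3546  0.012 ] [0.0575 0.0725 0.008 ]
1133 [-0.0017 -0.0015 -0.0012 -0.0011 -0.0011 -0.0011 -0.001  -0.001  -0.001
 -0.001 ]
```

View pics/w12.png

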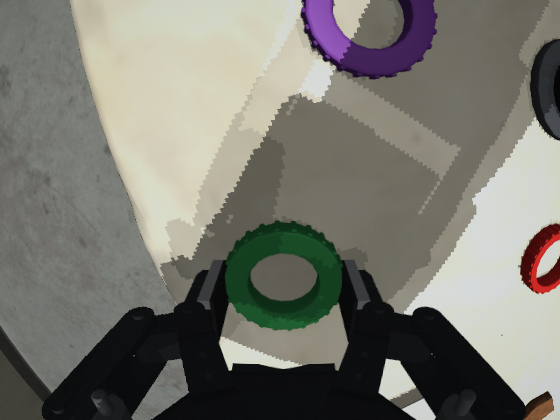

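Emit:
move_arm --linear '[[0,0,0],[-0.002,0.0005,-0.003],[-0.002,0.0005,-0.004],[0,0,-0.001]]' --twist '[[0,0,0],[0.2,0.4,0],[0,0,0],[0,0,0]]' --grip 0.8

```text
time: 16.22
eef_pos: [0.5022, -0.3559, -0.0244]
tcp_rot: [0.146, 0.989, -0.0, 0.001]
contact_force: [-2.8, 2.8, 10.1]
opening: 0.798
```

Emit:
move_arm --linear '[[-0.0005,0.0003,0.004],[0,0,0],[0,0,0],[0,0,0]]' --twist '[[0,0,0],[0,0,0],[0,0,0],[0,0,0]]' --grip 0

```text
time: 16.55
eef_pos: [0.5017, -0.3559, -0.0195]
tcp_rot: [0.146, 0.989, -0.0, 0.001]
contact_force: [-0.3, -0.1, 2.6]
opening: 0.632
```

Emit:
move_arm --linear '[[0,0,0.01],[0,0,0.025],[0,0,0.03],[0,0.01,0.03],[-0.001,0.02,0.025],[-0.001,0.03,0.015],[-0.001,0.035,0.007],[-0.001,0.035,0],[-0.001,0.035,0],[-0.001,0.035,0],[-0.001,0.035,0],[-0.001,0.035,0],[-0.001,0.03,0],[-0.001,0.02,0],[-0.001,0.01,0],[0,0.003,0],[0,0,0]]' --twist '[[0,0,0],[0,0,0],[0,0,0],[0,0,0],[0,0,0],[0,0,0],[0,0,0],[0,0,0],[0,0,0],[0,0,0],[0,0,0],[0,0,0],[0,0,0],[0,0,0],[0,0,0],[0,0,0],[0,0,0]]'

```text
time: 17.97
eef_pos: [0.4809, -0.0081, 0.1264]
tcp_rot: [0.149, 0.989, 0.001, -0.001]
contact_force: [0.8, 0.4, -2.0]
opening: 0.635
```

```bash
cat > held.py <<'E'
# where is the held coloured wheel relative to the tool, and where should the tool go
from h import *
import sys
s=st();T=R.from_quat(s["tcp_rot"]).as_matrix()
tag,lo,hi=sys.argv[1],int(sys.argv[2]),int(sys.argv[3])
c=read_camera("wrist"); P=cloud(c,True); cv2.imwrite(f"pics/w{tag}.png",c["img"]); L=(P-s["eef_pos"])@T
hsv=cv2.cvtColor(c["img"],cv2.COLOR_BGR2HSV)
m=(hsv[...,0]>=lo)&(hsv[...,0]<=hi)&(hsv[...,1]>110)&(hsv[...,2]>30)&(np.abs(L[...,0])<.045)&(np.abs(L[...,1])<.045)&(L[...,2]<.03)&(L[...,2]>-.06)
q=L[m]; zt=np.percentile(q[:,2],3); print("n",len(q),"z top..bot",q[:,2].min().round(4),zt.round(4),q[:,2].max().round(4))
top=q[q[:,2]<zt+.004]; e=(top.min(0)+top.max(0))/2
print("top face tool mid",e.round(4),"ext",np.ptp(top,axis=0).round(4))
A=np.c_[top[:,:2],np.ones(len(top))]; print("plane slope in tool",np.linalg.lstsq(A,top[:,2],rcond=None)[0][:2].round(3))
w=s["eef_pos"]+T@np.r_[e[:2],zt]; print("wheel world",w.round(4)," move dxy",(np.array([.4882,-.0103])-w[:2]).round(4)," tilt twist deg",np.degrees([-T[1,2],T[0,2]]).round(2))
E
python3 held.py 13 45 85
```

```text
t17.97 p [ 0.4809 -0.0081  0.1264] yaw/tilt [[0.295, 0.955, 0.002], [-0.002, 0.002, -1.0]] F [ 0.8  0.4 -2. ] op 0.635
n 7115 z top..bot -0.034 -0.0327 -0.0204
top face tool mid [-0.0013 -0.0002 -0.0313] ext [0.057  0.0542 0.0053]
plane slope in tool [ 0.001 -0.003]
wheel world [ 0.4821 -0.0087  0.1591]  move dxy [ 0.0061 -0.0016]  tilt twist deg [-0.13 -0.12]
```

View pics/w13.png

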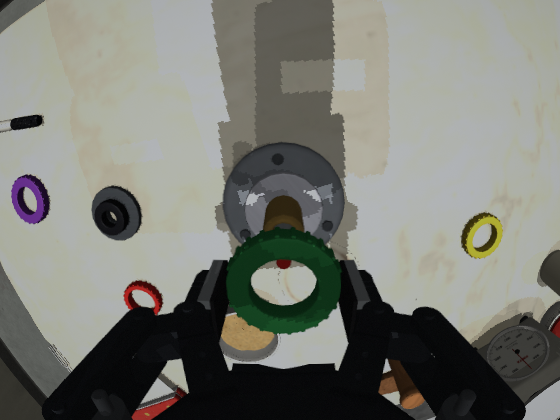

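Emit:
move_arm --linear '[[0.003,-0.001,0],[0.002,-0.0005,-0.004],[0.001,0,-0.008],[0,0,-0.01],[0,0,-0.008],[0,0,-0.004],[0,0,0]]' --twist '[[-0.1,-0.1,0],[0,0,0],[0,0,0],[0,0,0],[0,0,0],[0,0,0],[0,0,0]]'

```text
time: 18.6
eef_pos: [0.488, -0.0157, 0.0879]
tcp_rot: [0.153, 0.988, -0.001, -0.001]
contact_force: [-0.1, -0.3, -0.5]
opening: 0.629
```

```bash
python3 held.py 14 45 85; python3 - <<'E'
from h import *
c=read_camera("wrist"); P=cloud(c,True)
for z0,z1 in ((.103,.109),(.109,.125)):
    q=P[near(P,(.488,-.0102),.012)&(P[...,2]>z0)&(P[...,2]<z1)]
    if len(q)>5: print(z0,len(q),q.min(0).round(4),q.max(0).round(4))
E
```

```text
t18.60 p [ 0.488  -0.0157  0.0879] yaw/tilt [[0.303, 0.953, -0.001], [-0.002, -0.001, -1.0]] F [-0.1 -0.3 -0.5] op 0.629
n 7209 z top..bot -0.034 -0.0327 0.0189
top face tool mid [-0.0011 -0.0001 -0.0313] ext [0.0572 0.0544 0.0053]
plane slope in tool [ 0.002 -0.002]
wheel world [ 0.4891 -0.0162  0.1206]  move dxy [-0.0009  0.0059]  tilt twist deg [ 0.05 -0.09]
0.103 230 [ 0.4824 -0.0163  0.103 ] [ 0.4928 -0.0049  0.109 ]
0.109 411 [ 0.4788 -0.0145  0.1092] [0.496  0.0017 0.121 ]
```

View pics/w14.png

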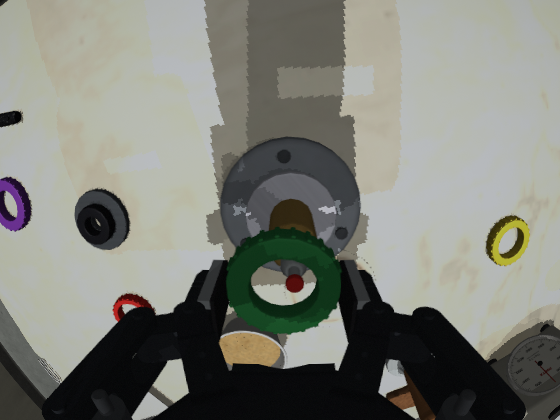

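Emit:
move_arm --linear '[[-0.0005,0.003,0],[-0.0005,0.002,0],[0,0.001,0],[0,0,0]]' --twist '[[0,0,0],[0,0,0],[0,0,0],[0,0,0]]'

```text
time: 19.03
eef_pos: [0.4883, -0.009, 0.0902]
tcp_rot: [0.153, 0.988, -0.001, 0.001]
contact_force: [0.4, 0.9, -0.2]
opening: 0.635
```

```bash
python3 held.py 15 45 85
```

```text
t19.03 p [ 0.4883 -0.009   0.0902] yaw/tilt [[0.303, 0.953, -0.001], [0.002, -0.002, -1.0]] F [ 0.4  0.9 -0.2] op 0.635
n 7196 z top..bot -0.0337 -0.0327 0.008
top face tool mid [-0.0015 -0.0002 -0.0312] ext [0.0573 0.0543 0.005 ]
plane slope in tool [ 0.    -0.003]
wheel world [ 0.4896 -0.0096  0.1228]  move dxy [-0.0014 -0.0007]  tilt twist deg [0.09 0.13]
```

View pics/w15.png

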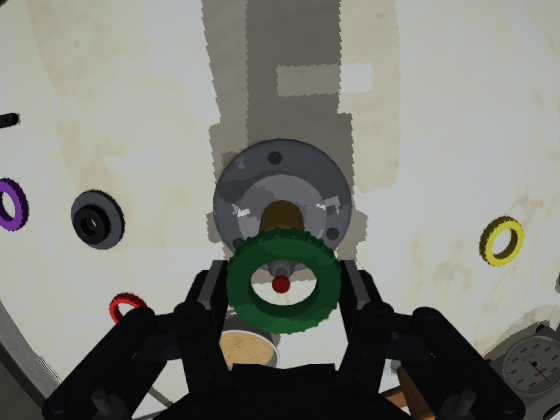

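Emit:
move_arm --linear '[[-0.0008,-0.0005,-0.004],[-0.0006,0,-0.007],[0,0,-0.006],[0,0,-0.003],[0,0,-0.001]]' --twist '[[0.1,0.1,0],[0,0,0],[0,0,0],[0,0,0],[0,0,0]]'

```text
time: 19.5
eef_pos: [0.4873, -0.0096, 0.068]
tcp_rot: [0.153, 0.988, 0.0, 0.001]
contact_force: [-0.7, -0.5, 0.3]
opening: 0.637
```

```bash
python3 held.py 16 45 85
```

```text
t19.50 p [ 0.4873 -0.0096  0.068 ] yaw/tilt [[0.302, 0.953, 0.001], [0.002, -0.0, -1.0]] F [-0.7 -0.5  0.3] op 0.637
n 6899 z top..bot -0.0337 -0.0327 0.0134
top face tool mid [-0.0011 -0.0002 -0.0312] ext [0.057  0.0543 0.005 ]
plane slope in tool [ 0.002 -0.003]
wheel world [ 0.4882 -0.0101  0.1007]  move dxy [ 0.     -0.0002]  tilt twist deg [0.01 0.14]
```

Emit:
move_arm --linear '[[0,0,-0.004],[0,0,-0.004],[0,0,-0.004],[0,0,-0.003],[0,0,0]]' --twist '[[0,0.1,0],[0,0,0],[0,0,0],[0,0,0],[0,0,0]]'

```text
time: 19.97
eef_pos: [0.487, -0.0097, 0.051]
tcp_rot: [0.153, 0.988, -0.0, -0.0]
contact_force: [-0.5, 0.4, -0.3]
opening: 0.637
```

Emit:
move_arm --linear '[[0.0005,0,-0.004],[0,0,-0.004],[0,0,-0.003],[0,0,0]]' --twist '[[0,0,0],[0,0,0],[0,0,0],[0,0,0]]'

```text
time: 20.3
eef_pos: [0.4871, -0.0096, 0.0387]
tcp_rot: [0.153, 0.988, -0.0, -0.001]
contact_force: [0.9, -0.4, -1.3]
opening: 0.634
```

Emit:
move_arm --linear '[[0,0,0],[0,0,0],[0,0,0],[0,0,0],[0,0,0.01],[0,0,0.02],[0,0,0.03],[0,0,0.03],[0,0,0.03],[0,0,0.02],[0,0,0.01],[0,0,0]]' --twist '[[0,0,0],[0,0,0],[0,0,0],[0,0,0],[0,0,0],[0,0,0],[0,0,0],[0,0,0],[0,0,0],[0,0,0],[0,0,0],[0,0,0]]' --grip 1

```text
time: 21.3
eef_pos: [0.486, -0.0092, 0.2008]
tcp_rot: [0.153, 0.988, -0.0, 0.001]
contact_force: [1.1, -0.6, 0.7]
opening: 0.998
```

```bash
python3 look.py 17
```

```text
t21.30 p [ 0.486  -0.0092  0.2008] yaw/tilt [[0.302, 0.953, 0.0], [0.002, -0.0, -1.0]] F [ 1.1 -0.6  0.7] op 0.998
stand (0.026, 0.04) 703 mid [ 0.4873 -0.0101  0.0334] ext [0.0657 0.0653 0.0131] zmed 0.0320 circ [ 0.4875 -0.0102] 0.0295
stand (0.04, 0.06) 1368 mid [ 0.4885 -0.0097  0.05  ] ext [0.0573 0.0566 0.0199] zmed 0.0441 circ [ 0.4893 -0.0101] 0.023
stand (0.06, 0.076) 171 mid [ 0.4837 -0.0094  0.068 ] ext [0.0211 0.028  0.0159] zmed 0.0692 circ [ 0.4828 -0.0087] 0.0099
stand (0.076, 0.086) 485 mid [ 0.4877 -0.01    0.081 ] ext [0.0286 0.0291 0.0098] zmed 0.0812 circ [ 0.4873 -0.0099] 0.0116
stand (0.086, 0.1) 72 mid [ 0.486  -0.0103  0.0931] ext [0.0084 0.0134 0.0133] zmed 0.0931 circ [ 0.4889 -0.0106] 0.0069
stand (0.1, 0.125) 246 mid [ 0.4884 -0.0104  0.1101] ext [0.0127 0.0135 0.0202] zmed 0.1055 circ [ 0.4879 -0.0101] 0.0043
W yel 558 [454.1 207. ] [0.5876 0.1844] 0.0244 depthmid [0.5882 0.1846] [0.0504 0.0509 0.0072]
T yel 120 [211.2 199.5] [0.5893 0.1854] 0.0239
W red 315 [161.2 263.6] [ 0.5493 -0.1947] 0.0212 depthmid [ 0.5491 -0.1942] [0.0435 0.0444 0.0071]
W red 448 [542.2 294.8] [0.8143 0.3567] 0.0308 depthmid  
W red 233 [142.3 385.7] [ 0.7668 -0.3627] 0.0219 depthmid [ 0.7665 -0.3727] [0.0686 0.0476 0.0085]
T red 65 [332.4 211.5] [ 0.552  -0.1946] 0.0202
W grn 352 [264.9 181.3] [ 0.4969 -0.0204] 0.0213 depthmid  
W grn 409 [301.5 182.8] [ 0.5013 -0.0055] 0.0208 depthmid
```

View pics/w17.png

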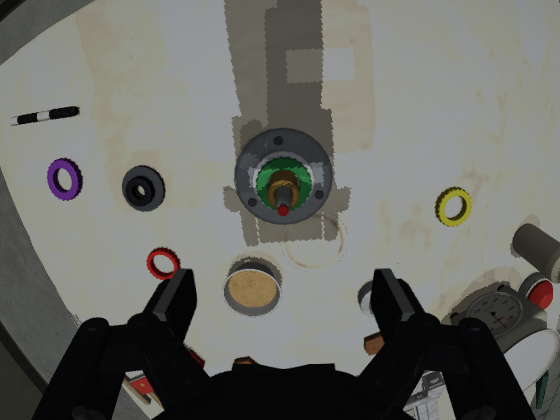

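Emit:
move_arm --linear '[[0.01,0.02,0],[0.018,0.034,-0.005],[0.018,0.034,-0.015],[0.018,0.034,-0.02],[0.016,0.03,-0.025],[0.01,0.02,-0.025],[0.005,0.01,-0.015],[0.002,0.004,-0.008],[0,0,0],[0,0,0]]' --twist '[[0,0,0],[0,0,0],[0,0,0],[0,0,0],[0,0,0],[0,0,0],[0,0,0],[0,0,0],[0,0,0],[0,0,0]]'

```text
time: 22.23
eef_pos: [0.5702, 0.1802, 0.0614]
tcp_rot: [0.155, 0.988, -0.005, -0.016]
contact_force: [-0.1, -0.0, 0.4]
opening: 1.0
```

```bash
cat > tgt.py <<'E'
# wheel lying on the table: position, and shift for the tool
from h import *
import sys
s=st();T=R.from_quat(s["tcp_rot"]).as_matrix(); tag=sys.argv[1]; g=np.array([float(sys.argv[2]),float(sys.argv[3])]); rad=float(sys.argv[4])
c=read_camera("wrist"); P=cloud(c,True); cv2.imwrite(f"pics/w{tag}.png",c["img"])
for _ in range(2):
    q=P[near(P,g,rad)&(P[...,2]>.007)&(P[...,2]<.016)]; g=((q.min(0)+q.max(0))/2)[:2]
print("obj",g.round(4),np.ptp(q,axis=0).round(4),"move",(g-s["eef_pos"][:2]).round(4),"tilt twist deg",np.degrees([-T[1,2],T[0,2]]).round(2))
E
python3 tgt.py 18 .588 .1848 .035; python3 -c "
import cv2;i=cv2.imread('pics/w18.png');cv2.imwrite('pics/w18z.png',cv2.resize(i[120:340,130:430],None,fx=2,fy=2))"
```

```text
t22.23 p [0.5702 0.1802 0.0614] yaw/tilt [[0.306, 0.952, -0.014], [-0.034, -0.004, -0.999]] F [-0.1 -0.   0.4] op 1.000
obj [0.5884 0.1854] [0.052  0.0507 0.0071] move [0.0182 0.0052] tilt twist deg [ 0.25 -1.94]
```

View pics/w18z.png

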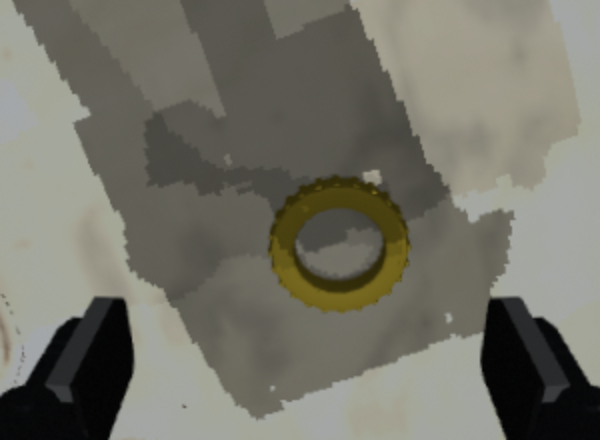

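Emit:
move_arm --linear '[[0.006,0.002,-0.005],[0.006,0.0015,-0.012],[0.004,0.001,-0.012],[0.002,0,-0.01],[0,0,-0.004],[0,0,0]]' --twist '[[0.1,-0.8,0],[0.1,-0.8,0],[0,-0.3,0],[0,0,0],[0,0,0],[0,0,0]]'

```text
time: 22.78
eef_pos: [0.5939, 0.1804, 0.0235]
tcp_rot: [0.158, 0.987, 0.002, 0.008]
contact_force: [-0.5, 0.1, 0.2]
opening: 1.001
```

```bash
python3 tgt.py 19 .588 .1848 .035
```

```text
t22.78 p [0.5939 0.1804 0.0235] yaw/tilt [[0.313, 0.95, 0.005], [0.016, 0.001, -1.0]] F [-0.5  0.1  0.2] op 1.001
obj [0.588  0.1854] [0.0512 0.0512 0.0072] move [-0.0059  0.005 ] tilt twist deg [-0.04  0.89]
```

Emit:
move_arm --linear '[[-0.002,0.002,-0.006],[-0.002,0.001,-0.01],[-0.0005,0.001,-0.009],[0,0,-0.007],[0,0,-0.003],[0,0,0]]' --twist '[[0,0.5,0],[0,0.1,0],[0,0,0],[0,0,0],[0,0,0],[0,0,0]]'

```text
time: 23.33
eef_pos: [0.5901, 0.1847, -0.0123]
tcp_rot: [0.159, 0.987, 0.001, 0.004]
contact_force: [0.9, -0.8, -0.4]
opening: 1.001
```

Emit:
move_arm --linear '[[-0.0015,0.0005,-0.004],[-0.0005,0,-0.002],[0,0,0],[0,0,0],[0,0,0],[0,0,0]]' --twist '[[0,0.3,0],[0,0,0],[0,0,0],[0,0,0],[0,0,0],[0,0,0]]' --grip 0 --force 40

```text
time: 23.83
eef_pos: [0.5884, 0.1856, -0.0185]
tcp_rot: [0.158, 0.987, 0.001, 0.001]
contact_force: [-0.5, -0.0, -0.7]
opening: 0.566
```

```bash
python3 tgt.py 20 .588 .1848 .032
```

```text
t23.83 p [ 0.5884  0.1856 -0.0185] yaw/tilt [[0.313, 0.95, 0.002], [0.003, 0.001, -1.0]] F [-0.5 -0.  -0.7] op 0.566
obj [0.589  0.1894] [0.0519 0.0606 0.0089] move [0.0006 0.0038] tilt twist deg [-0.07  0.17]
```

View pics/w20.png

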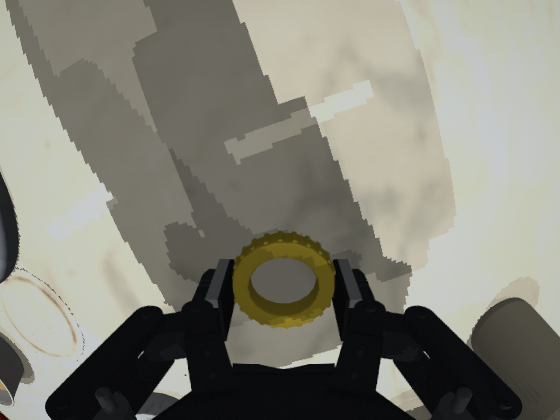

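Emit:
move_arm --linear '[[0,0,0.01],[0,0,0.025],[0,0,0.03],[-0.003,-0.005,0.03],[-0.008,-0.015,0.025],[-0.015,-0.03,0.015],[-0.018,-0.035,0.006],[-0.018,-0.035,0],[-0.016,-0.032,0],[-0.01,-0.02,0],[-0.005,-0.01,0],[-0.002,-0.004,0],[0,0,0],[0,0,0]]' --twist '[[0,0,0],[0,0,0],[0,0,0],[0,0,0],[0,0,0],[0,0,0],[0,0,0],[0,0,0],[0,0,0],[0,0,0],[0,0,0],[0,0,0],[0,0,0],[0,0,0]]'

```text
time: 25.05
eef_pos: [0.4886, -0.0074, 0.1393]
tcp_rot: [0.157, 0.988, -0.0, 0.008]
contact_force: [0.2, -0.3, 0.2]
opening: 0.565
```

```bash
python3 held.py 21 20 35
```

```text
t25.05 p [ 0.4886 -0.0074  0.1393] yaw/tilt [[0.31, 0.951, 0.002], [0.017, -0.003, -1.0]] F [ 0.2 -0.3  0.2] op 0.565
n 5490 z top..bot -0.0335 -0.0321 -0.0194
top face tool mid [-0.0008 -0.0003 -0.0308] ext [0.0521 0.0489 0.0054]
plane slope in tool [0.001 0.001]
wheel world [ 0.4887 -0.0078  0.1714]  move dxy [-0.0005 -0.0025]  tilt twist deg [0.17 0.95]
```

View pics/w21.png

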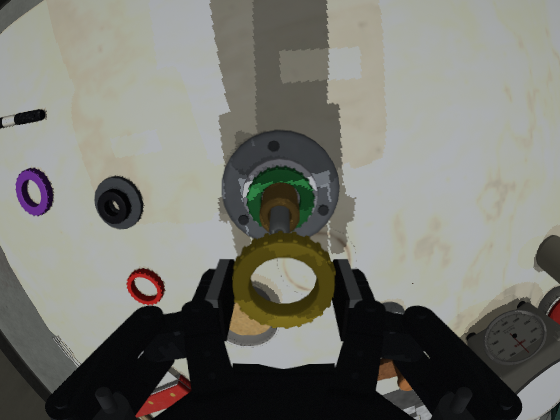

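Emit:
move_arm --linear '[[0,-0.0015,-0.005],[-0.0003,-0.001,-0.01],[0,0,-0.01],[0,0,-0.005],[0,0,-0.002],[0,0,0]]' --twist '[[0.1,0.5,0],[0,0.3,0],[0,0,0],[0,0,0],[0,0,0],[0,0,0]]'

```text
time: 25.6
eef_pos: [0.4887, -0.0065, 0.1023]
tcp_rot: [0.154, 0.988, 0.0, -0.001]
contact_force: [-1.0, 0.6, -0.2]
opening: 0.566
```

```bash
python3 held.py 22 20 35
```

```text
t25.60 p [ 0.4887 -0.0065  0.1023] yaw/tilt [[0.304, 0.953, -0.0], [-0.002, 0.0, -1.0]] F [-1.   0.6 -0.2] op 0.566
n 6019 z top..bot -0.0573 -0.0321 0.03
top face tool mid [-0.0011 -0.0002 -0.0427] ext [0.052  0.0487 0.0293]
plane slope in tool [0.002 0.003]
wheel world [ 0.4898 -0.007   0.1343]  move dxy [-0.0016 -0.0033]  tilt twist deg [-0.02 -0.11]
```

Underside is at 0.122; correct laterally, then go down.

Emit:
move_arm --linear '[[-0.001,-0.002,0],[-0.0005,-0.0012,-0.002],[0,0,-0.006],[0,0,-0.008],[0,0,-0.006],[0,0,-0.003],[0,0,0]]' --twist '[[0,0,0],[0,0,0],[0,0,0],[0,0,0],[0,0,0],[0,0,0],[0,0,0]]'

```text
time: 26.23
eef_pos: [0.4876, -0.0103, 0.0758]
tcp_rot: [0.154, 0.988, -0.0, 0.0]
contact_force: [-0.5, 0.3, -0.9]
opening: 0.567
```

```bash
python3 held.py 23 20 35
```

```text
t26.23 p [ 0.4876 -0.0103  0.0758] yaw/tilt [[0.305, 0.952, -0.0], [0.0, -0.0, -1.0]] F [-0.5  0.3 -0.9] op 0.567
n 6130 z top..bot -0.033 -0.032 0.03
top face tool mid [-0.0006 -0.0003 -0.0305] ext [0.0516 0.0488 0.005 ]
plane slope in tool [0.001 0.002]
wheel world [ 0.4881 -0.0108  0.1078]  move dxy [0.0001 0.0005]  tilt twist deg [0.01 0.02]
```

View pics/w23.png

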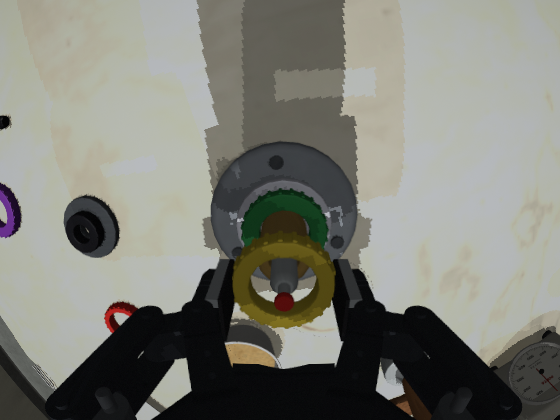

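Centred; underside at 0.096, barrel top at 0.082. Continue down.

Emit:
move_arm --linear '[[0,0.0004,-0.004],[0,0,-0.005],[0,0,-0.005],[0,0,-0.005],[0,0,-0.003],[0,0,0]]' --twist '[[0,0,0],[0,0,0],[0,0,0],[0,0,0],[0,0,0],[0,0,0]]'

```text
time: 26.78
eef_pos: [0.4878, -0.0099, 0.0524]
tcp_rot: [0.154, 0.988, -0.0, 0.0]
contact_force: [-0.3, -0.7, -1.1]
opening: 0.564
```

Emit:
move_arm --linear '[[0,0,-0.004],[0,0,-0.004],[0,0,-0.002],[0,0,0]]' --twist '[[0,0,0],[0,0,0],[0,0,0],[0,0,0]]'

```text
time: 27.12
eef_pos: [0.4878, -0.0098, 0.041]
tcp_rot: [0.154, 0.988, -0.0, 0.0]
contact_force: [-0.4, -0.1, -0.4]
opening: 0.563
```

Emit:
move_arm --linear '[[0,0,0],[0,0,0],[0,0,0],[0,0,0],[0,0,0.01],[0,0,0.02],[0,0,0.03],[0,0,0.03],[0,0,0.03],[0,0,0.02],[0,0,0.01],[0,0,0]]' --twist '[[0,0,0],[0,0,0],[0,0,0],[0,0,0],[0,0,0],[0,0,0],[0,0,0],[0,0,0],[0,0,0],[0,0,0],[0,0,0],[0,0,0]]' --grip 1

```text
time: 28.12
eef_pos: [0.4864, -0.0094, 0.2031]
tcp_rot: [0.154, 0.988, -0.0, 0.002]
contact_force: [0.4, 0.1, 0.1]
opening: 0.999
```

```bash
python3 look.py 24
```

```text
t28.12 p [ 0.4864 -0.0094  0.2031] yaw/tilt [[0.304, 0.953, 0.0], [0.003, -0.001, -1.0]] F [0.4 0.1 0.1] op 0.999
stand (0.026, 0.04) 635 mid [ 0.4848 -0.0102  0.033 ] ext [0.0595 0.0655 0.0139] zmed 0.0320 circ [ 0.4879 -0.0102] 0.0302
stand (0.04, 0.06) 1420 mid [ 0.4879 -0.0098  0.05  ] ext [0.056  0.0573 0.0198] zmed 0.0555 circ [ 0.4877 -0.0096] 0.0224
stand (0.06, 0.076) 173 mid [ 0.4836 -0.0093  0.068 ] ext [0.021  0.028  0.0158] zmed 0.0693 circ [ 0.4828 -0.0086] 0.0098
stand (0.076, 0.086) 473 mid [ 0.4875 -0.0098  0.0809] ext [0.0288 0.0291 0.0098] zmed 0.0811 circ [ 0.4874 -0.0099] 0.0117
stand (0.086, 0.1) 74 mid [ 0.4859 -0.0096  0.0931] ext [0.0082 0.0122 0.0138] zmed 0.0932 circ [ 0.489  -0.0105] 0.0068
stand (0.1, 0.125) 241 mid [ 0.488  -0.0106  0.1103] ext [0.0125 0.0136 0.0197] zmed 0.1059 circ [ 0.4879 -0.0101] 0.0043
W yel 1187 [283.5 184. ] [ 0.4991 -0.0135] 0.0249 depthmid  
W red 310 [162.2 262.9] [ 0.5497 -0.1946] 0.0212 depthmid [ 0.5497 -0.194 ] [0.0447 0.0453 0.0071]
W red 446 [541.8 293. ] [0.814  0.3564] 0.0307 depthmid  
W red 207 [142.7 384.9] [ 0.7675 -0.3639] 0.0208 depthmid [ 0.7669 -0.3739] [0.0678 0.0487 0.0088]
T red 68 [332.4 211.5] [ 0.5519 -0.1944] 0.0204
```

View pics/w24.png

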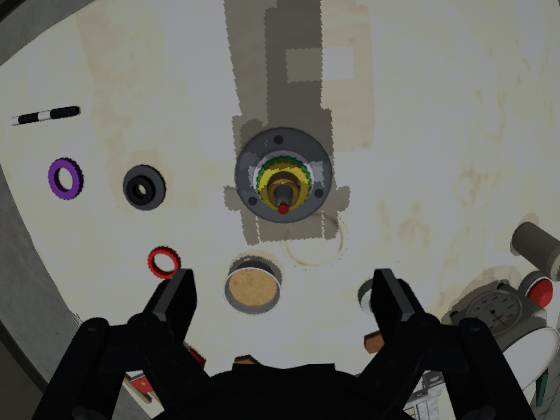

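Emit:
move_arm --linear '[[0.006,-0.018,0],[0.012,-0.034,-0.005],[0.012,-0.034,-0.015],[0.012,-0.034,-0.02],[0.01,-0.03,-0.025],[0.006,-0.018,-0.025],[0.003,-0.009,-0.015],[0.001,-0.003,-0.008],[0,0,0],[0,0,0]]' --twist '[[0,0,0],[0,0,0],[0,0,0],[0,0,0],[0,0,0],[0,0,0],[0,0,0],[0,0,0],[0,0,0],[0,0,0]]'

```text
time: 29.05
eef_pos: [0.537, -0.1911, 0.0621]
tcp_rot: [0.153, 0.988, 0.006, -0.015]
contact_force: [0.8, -0.1, 0.4]
opening: 1.003
```

```bash
python3 tgt.py 25 .5497 -.1943 .032
```

```text
t29.05 p [ 0.537  -0.1911  0.0621] yaw/tilt [[0.302, 0.953, 0.007], [-0.028, 0.016, -0.999]] F [ 0.8 -0.1  0.4] op 1.003
obj [ 0.5508 -0.1951] [0.0454 0.0454 0.0072] move [ 0.0139 -0.004 ] tilt twist deg [-0.93 -1.62]
```

View pics/w25.png

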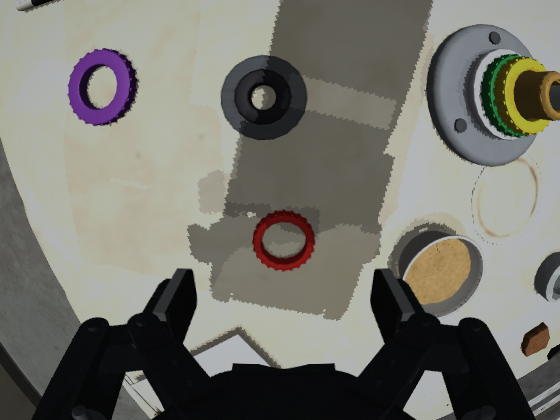

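Emit:
move_arm --linear '[[0.005,-0.0015,-0.006],[0.005,-0.0015,-0.012],[0.003,-0.001,-0.012],[0.001,0,-0.01],[0,0,-0.004],[0,0,0]]' --twist '[[-0.4,-0.7,0],[-0.4,-0.6,0],[0,-0.2,0],[0,0,0],[0,0,0],[0,0,0]]'

```text
time: 29.6
eef_pos: [0.5559, -0.1919, 0.0224]
tcp_rot: [0.149, 0.989, -0.002, 0.006]
contact_force: [-0.3, -0.4, 0.2]
opening: 1.006
```

```bash
python3 tgt.py 26 .5505 -.195 .032
```

```text
t29.60 p [ 0.5559 -0.1919  0.0224] yaw/tilt [[0.296, 0.955, -0.001], [0.012, -0.005, -1.0]] F [-0.3 -0.4  0.2] op 1.006
obj [ 0.5508 -0.1951] [0.0456 0.0456 0.0071] move [-0.0052 -0.0032] tilt twist deg [0.28 0.68]
```

Emit:
move_arm --linear '[[-0.002,-0.0015,-0.006],[-0.0015,-0.001,-0.01],[-0.0005,0,-0.009],[0,0,-0.007],[0,0,-0.003],[0,0,0]]' --twist '[[0.2,0.4,0],[0,0.1,0],[0,0,0],[0,0,0],[0,0,0],[0,0,0]]'

```text
time: 30.15
eef_pos: [0.5527, -0.1952, -0.0135]
tcp_rot: [0.149, 0.989, -0.001, 0.003]
contact_force: [0.8, 0.3, 0.0]
opening: 1.002
```

Emit:
move_arm --linear '[[-0.0015,0,-0.003],[-0.0003,0,-0.001],[0,0,0],[0,0,0],[0,0,0],[0,0,0]]' --twist '[[0,0.2,0],[0,0,0],[0,0,0],[0,0,0],[0,0,0],[0,0,0]]' --grip 0 --force 40

```text
time: 30.65
eef_pos: [0.5512, -0.1956, -0.0175]
tcp_rot: [0.149, 0.989, -0.002, 0.002]
contact_force: [1.1, -0.0, -0.3]
opening: 0.489
```

```bash
python3 held.py 27 0 10
```

```text
t30.65 p [ 0.5512 -0.1956 -0.0175] yaw/tilt [[0.296, 0.955, -0.003], [0.003, -0.004, -1.0]] F [ 1.1 -0.  -0.3] op 0.489
n 3961 z top..bot -0.033 -0.0312 -0.0166
top face tool mid [-0.0004 -0.0002 -0.0301] ext [0.0458 0.0423 0.0058]
plane slope in tool [0.002 0.001]
wheel world [ 0.5514 -0.1958  0.0137]  move dxy [-0.0632  0.1855]  tilt twist deg [0.2  0.15]
```

View pics/w27.png

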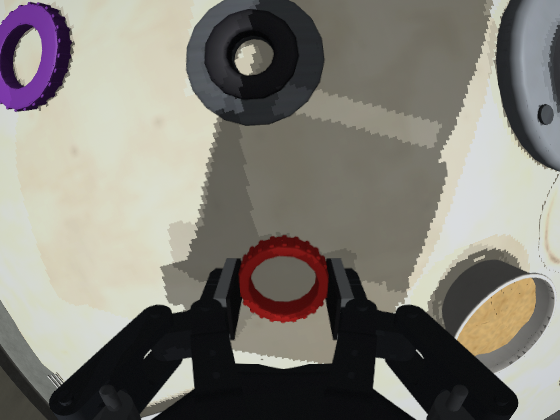

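Red wheel gripped. Lift and carry.

Emit:
move_arm --linear '[[0,0,0.01],[0,0,0.025],[0,0,0.03],[-0.002,0.005,0.03],[-0.005,0.015,0.025],[-0.01,0.028,0.015],[-0.012,0.034,0.002],[-0.012,0.034,0],[-0.01,0.03,0],[-0.006,0.018,0],[-0.003,0.01,0],[-0.001,0.003,0],[0,0,0],[0,0,0]]' --twist '[[0,0,0],[0,0,0],[0,0,0],[0,0,0],[0,0,0],[0,0,0],[0,0,0],[0,0,0],[0,0,0],[0,0,0],[0,0,0],[0,0,0],[0,0,0],[0,0,0]]'

```text
time: 31.87
eef_pos: [0.4876, -0.013, 0.1363]
tcp_rot: [0.151, 0.989, -0.002, 0.008]
contact_force: [-0.0, 0.3, -0.7]
opening: 0.488
```

```bash
python3 held.py 28 0 10
```

```text
t31.87 p [ 0.4876 -0.013   0.1363] yaw/tilt [[0.298, 0.954, -0.001], [0.016, -0.006, -1.0]] F [-0.   0.3 -0.7] op 0.488
n 3791 z top..bot -0.0327 -0.0312 0.0208
top face tool mid [-0.0003 -0.0002 -0.0299] ext [0.0458 0.0424 0.0054]
plane slope in tool [ 0.002 -0.   ]
wheel world [ 0.4873 -0.0131  0.1675]  move dxy [0.0009 0.0028]  tilt twist deg [0.37 0.9 ]
```

Emit:
move_arm --linear '[[0.0005,0.001,-0.005],[0.0003,0.001,-0.01],[0,0,-0.01],[0,0,-0.005],[0,0,-0.002],[0,0,0]]' --twist '[[0.2,0.5,0],[0.1,0.3,0],[0,0,0],[0,0,0],[0,0,0],[0,0,0]]'

```text
time: 32.42
eef_pos: [0.4891, -0.0149, 0.0991]
tcp_rot: [0.154, 0.988, -0.001, -0.001]
contact_force: [0.2, 0.4, -0.3]
opening: 0.492
```

```bash
python3 held.py 29 0 10
```

```text
t32.42 p [ 0.4891 -0.0149  0.0991] yaw/tilt [[0.304, 0.953, -0.001], [-0.003, -0.001, -1.0]] F [ 0.2  0.4 -0.3] op 0.492
n 4064 z top..bot -0.0328 -0.0312 0.0206
top face tool mid [-0.0004 -0.0001 -0.03  ] ext [0.0457 0.0424 0.0055]
plane slope in tool [0.    0.001]
wheel world [ 0.4895 -0.0151  0.1303]  move dxy [-0.0013  0.0048]  tilt twist deg [ 0.03 -0.18]
```

Emit:
move_arm --linear '[[-0.0005,0.003,0],[-0.0005,0.0015,-0.001],[0,0,-0.005],[0,0,-0.008],[0,0,-0.005],[0,0,-0.003],[0,0,0]]' --twist '[[0,-0.1,0],[0,0,0],[0,0,0],[0,0,0],[0,0,0],[0,0,0],[0,0,0]]'

```text
time: 33.05
eef_pos: [0.4886, -0.0097, 0.0761]
tcp_rot: [0.154, 0.988, -0.0, 0.001]
contact_force: [-1.0, -0.1, -0.9]
opening: 0.49
```

```bash
python3 held.py 30 0 10
```

```text
t33.05 p [ 0.4886 -0.0097  0.0761] yaw/tilt [[0.304, 0.953, -0.001], [0.001, -0.001, -1.0]] F [-1.  -0.1 -0.9] op 0.490
n 4046 z top..bot -0.0447 -0.0426 0.0199
top face tool mid [-0.0002 -0.001  -0.0419] ext [0.0098 0.0084 0.0057]
plane slope in tool [ 0.139 -0.029]
wheel world [ 0.4884 -0.0106  0.1187]  move dxy [-0.0002  0.0003]  tilt twist deg [0.06 0.08]
```

View pics/w30.png

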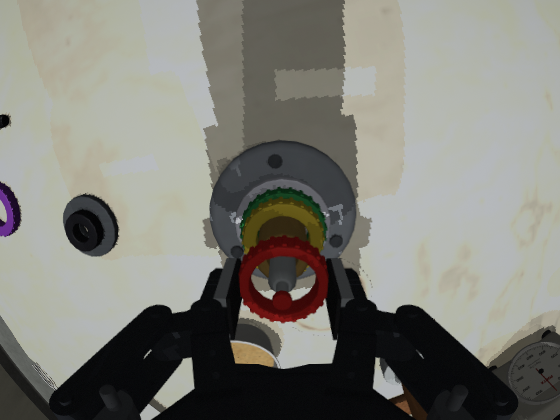

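Emit:
move_arm --linear '[[-0.0006,-0.0002,-0.004],[0,0,-0.005],[0,0,-0.005],[0,0,-0.005],[0,0,-0.003],[0,0,0]]' --twist '[[0,0,0],[0,0,0],[0,0,0],[0,0,0],[0,0,0],[0,0,0]]'

```text
time: 33.6
eef_pos: [0.4882, -0.0101, 0.0524]
tcp_rot: [0.154, 0.988, -0.0, 0.001]
contact_force: [-0.5, 0.5, -0.3]
opening: 0.488
```

Emit:
move_arm --linear '[[0,0,-0.004],[0,0,-0.003],[0,0,-0.002],[0,0,0]]' --twist '[[0,0,0],[0,0,0],[0,0,0],[0,0,0]]'

```text
time: 33.93
eef_pos: [0.4883, -0.0102, 0.0423]
tcp_rot: [0.154, 0.988, -0.0, 0.001]
contact_force: [0.5, 0.1, -0.9]
opening: 0.491
```

Emit:
move_arm --linear '[[0,0,0],[0,0,0],[0,0,0],[0,0,0],[0,0,0],[0,0,0.01],[0,0,0.02],[0,0,0.03],[0,0,0.03],[0,0,0.03],[0,0,0.02],[0,0,0.01],[0,0,0]]' --twist '[[0,0,0],[0,0,0],[0,0,0],[0,0,0],[0,0,0],[0,0,0],[0,0,0],[0,0,0],[0,0,0],[0,0,0],[0,0,0],[0,0,0],[0,0,0]]' --grip 1

```text
time: 35.02
eef_pos: [0.4864, -0.0097, 0.2039]
tcp_rot: [0.154, 0.988, -0.001, 0.002]
contact_force: [0.2, 0.4, -1.1]
opening: 1.001
```

```bash
python3 look.py 31; python3 - <<'E'
from h import *
c=read_camera("wrist"); P=cloud(c,True)
for z0,z1 in ((.005,.012),(.015,.025)):
    q=P[near(P,(.4517,-.1762),.042)&(P[...,2]>z0)&(P[...,2]<z1)]
    if len(q)>5: print("cap",z0,len(q),((q.min(0)+q.max(0))/2).round(4),np.ptp(q,axis=0).round(4))
E
```

```text
t35.02 p [ 0.4864 -0.0097  0.2039] yaw/tilt [[0.304, 0.953, -0.0], [0.004, -0.002, -1.0]] F [ 0.2  0.4 -1.1] op 1.001
stand (0.026, 0.04) 619 mid [ 0.4852 -0.0103  0.0332] ext [0.0604 0.0657 0.0136] zmed 0.0320 circ [ 0.4885 -0.0103] 0.0306
stand (0.04, 0.06) 740 mid [ 0.4866 -0.01    0.05  ] ext [0.0532 0.057  0.0199] zmed 0.0509 circ [ 0.4877 -0.0097] 0.0244
stand (0.06, 0.076) 885 mid [ 0.489  -0.0102  0.068 ] ext [0.0456 0.045  0.0158] zmed 0.0673 circ [ 0.4889 -0.0103] 0.0189
stand (0.076, 0.086) 480 mid [ 0.4874 -0.0101  0.081 ] ext [0.0282 0.0295 0.0099] zmed 0.0811 circ [ 0.4873 -0.01  ] 0.0116
stand (0.086, 0.1) 70 mid [ 0.4855 -0.0102  0.0932] ext [0.0074 0.0131 0.0135] zmed 0.0934 circ [ 0.4888 -0.0105] 0.0068
stand (0.1, 0.125) 241 mid [ 0.4883 -0.0105  0.1103] ext [0.0125 0.0136 0.0201] zmed 0.1057 circ [ 0.488  -0.0102] 0.0043
W yel 249 [285.2 172.6] [ 0.5009 -0.0143] 0.0273 depthmid  
W red 727 [283.3 189.2] [ 0.5042 -0.0156] 0.0257 depthmid  
W red 440 [541.6 292.9] [0.8138 0.3562] 0.0304 depthmid  
W red 200 [142.4 384.3] [ 0.7674 -0.3648] 0.0203 depthmid [ 0.7666 -0.3746] [0.068  0.0475 0.0084]
cap 0.005 888 [ 0.4496 -0.1767  0.0085] [0.0576 0.0573 0.0069]
cap 0.015 526 [ 0.4496 -0.1768  0.0187] [0.0356 0.0359 0.0073]
```

View pics/w31.png

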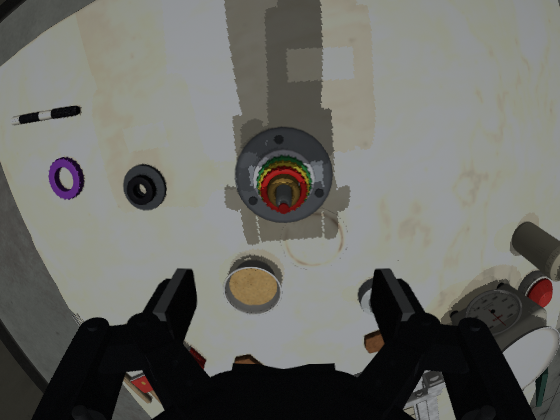

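Emit:
move_arm --linear '[[-0.004,-0.016,0],[-0.007,-0.032,-0.005],[-0.007,-0.032,-0.015],[-0.007,-0.032,-0.02],[-0.005,-0.025,-0.025],[-0.003,-0.015,-0.025],[-0.001,-0.007,-0.015],[0,-0.003,-0.008],[0,0,0],[0,0,0]]' --twist '[[0,0,0],[0,0,0],[0,0,0],[0,0,0],[0,0,0],[0,0,0],[0,0,0],[0,0,0],[0,0,0],[0,0,0]]'

```text
time: 36.0
eef_pos: [0.4362, -0.1706, 0.0633]
tcp_rot: [0.153, 0.988, 0.007, -0.017]
contact_force: [-0.9, 0.5, 0.5]
opening: 1.0
```

```bash
cat > cap.py <<'E'
from h import *
import sys
s=st();T=R.from_quat(s["tcp_rot"]).as_matrix(); tag=sys.argv[1]
c=read_camera("wrist"); P=cloud(c,True); cv2.imwrite(f"pics/w{tag}.png",c["img"]); g=np.array([.4496,-.1768])
for z0,z1,r in ((.005,.012,.036),(.016,.025,.024)):
    q=P[near(P,g,r)&(P[...,2]>z0)&(P[...,2]<z1)]; e=((q.min(0)+q.max(0))/2)[:2]
    print("cap",len(q),e.round(4),np.ptp(q,axis=0).round(4),"move",(e-s["eef_pos"][:2]).round(4))
print("tilt twist deg",np.degrees([-T[1,2],T[0,2]]).round(2))
E
python3 cap.py 32
```

```text
t36.00 p [ 0.4362 -0.1706  0.0633] yaw/tilt [[0.302, 0.953, 0.008], [-0.032, 0.018, -0.999]] F [-0.9  0.5  0.5] op 1.000
cap 2548 [ 0.4493 -0.1768] [0.0572 0.0575 0.007 ] move [ 0.0131 -0.0062]
cap 1493 [ 0.4494 -0.177 ] [0.0351 0.0357 0.0063] move [ 0.0132 -0.0064]
tilt twist deg [-1.04 -1.84]
```

View pics/w32.png

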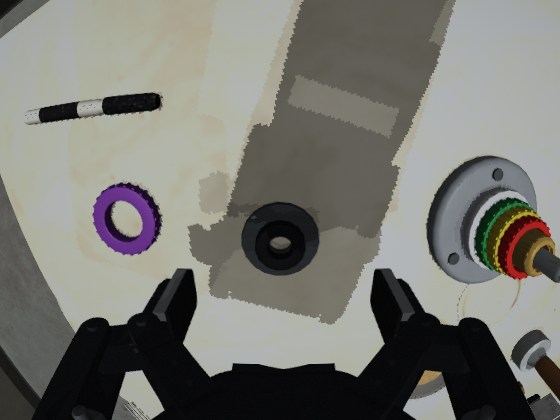

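Emit:
move_arm --linear '[[0.005,-0.002,-0.006],[0.005,-0.002,-0.011],[0.003,-0.0015,-0.011],[0.001,0,-0.008],[0,0,-0.003],[0,0,0]]' --twist '[[-0.4,-0.8,0],[-0.4,-0.7,0],[-0.1,-0.2,0],[0,0,0],[0,0,0],[0,0,0]]'

```text
time: 36.55
eef_pos: [0.4562, -0.1742, 0.0291]
tcp_rot: [0.149, 0.989, -0.001, 0.005]
contact_force: [0.6, 0.4, 0.0]
opening: 0.997
```

```bash
python3 cap.py 33
```

```text
t36.55 p [ 0.4562 -0.1742  0.0291] yaw/tilt [[0.294, 0.956, -0.001], [0.009, -0.004, -1.0]] F [0.6 0.4 0. ] op 0.997
cap 3591 [ 0.4496 -0.1768] [0.0576 0.0575 0.007 ] move [-0.0066 -0.0027]
cap 2194 [ 0.4494 -0.177 ] [0.0351 0.0359 0.0065] move [-0.0068 -0.0029]
tilt twist deg [0.22 0.49]
```

Emit:
move_arm --linear '[[-0.003,-0.001,-0.006],[-0.002,-0.001,-0.009],[-0.0005,0,-0.007],[0,0,-0.005],[0,0,-0.002],[0,0,0]]' --twist '[[0.1,0.3,0],[0,0,0],[0,0,0],[0,0,0],[0,0,0],[0,0,0]]'

```text
time: 37.1
eef_pos: [0.4511, -0.1768, -0.0006]
tcp_rot: [0.149, 0.989, -0.002, 0.003]
contact_force: [0.2, 1.0, -0.2]
opening: 1.002
```

Emit:
move_arm --linear '[[-0.001,0,-0.004],[-0.0004,0,-0.003],[0,0,0],[0,0,0],[0,0,0],[0,0,0],[0,0,0]]' --twist '[[0.1,0.2,0],[0,0,0],[0,0,0],[0,0,0],[0,0,0],[0,0,0],[0,0,0]]' --grip 0 --force 60

```text
time: 37.68
eef_pos: [0.4501, -0.1773, -0.0078]
tcp_rot: [0.149, 0.989, -0.001, 0.001]
contact_force: [0.1, 0.4, -1.1]
opening: 0.382
```

```bash
python3 cap.py 34
```

```text
t37.68 p [ 0.4501 -0.1773 -0.0078] yaw/tilt [[0.294, 0.956, -0.002], [0.003, -0.002, -1.0]] F [ 0.1  0.4 -1.1] op 0.382
cap 3337 [ 0.4504 -0.176 ] [0.058  0.0549 0.007 ] move [0.0004 0.0013]
cap 3318 [ 0.4498 -0.1748] [0.0352 0.0433 0.009 ] move [-0.0002  0.0025]
tilt twist deg [0.14 0.15]
```

View pics/w34.png

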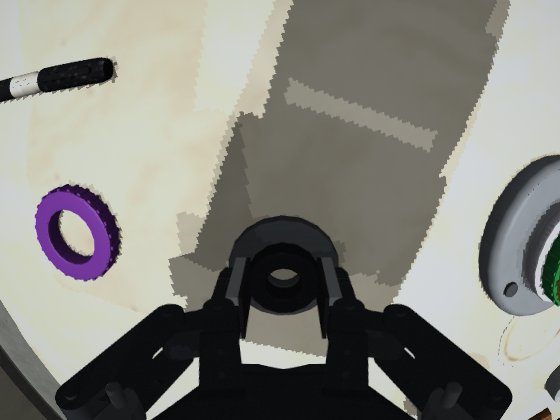

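Emit:
move_arm --linear '[[0,0,0.01],[0,0,0.025],[0,0,0.03],[0,0.003,0.03],[0.003,0.014,0.025],[0.006,0.026,0.012],[0.008,0.033,0.002],[0.008,0.033,0],[0.006,0.026,0],[0.004,0.015,0],[0.002,0.008,0],[0,0.003,0],[0,0,0],[0,0,0]]' --twist '[[0,0,0],[0,0,0],[0,0,0],[0,0,0],[0,0,0],[0,0,0],[0,0,0],[0,0,0],[0,0,0],[0,0,0],[0,0,0],[0,0,0],[0,0,0],[0,0,0]]'

```text
time: 38.9
eef_pos: [0.4857, -0.0086, 0.1416]
tcp_rot: [0.15, 0.989, -0.001, 0.005]
contact_force: [0.4, -0.0, -0.8]
opening: 0.382
```

```bash
cat > caph.py <<'E'
from h import *
import sys
s=st();T=R.from_quat(s["tcp_rot"]).as_matrix()
c=read_camera("wrist"); P=cloud(c,True); cv2.imwrite(f"pics/w{sys.argv[1]}.png",c["img"]); L=(P-s["eef_pos"])@T
g=c["img"].max(2)<95
for z0,z1 in ((-.004,.003),(-.0145,-.010)):
    m=g&(np.abs(L[...,0])<.04)&(np.abs(L[...,1])<(.035 if z0>-.01 else .0165))&(L[...,2]>z0)&(L[...,2]<z1)
    q=L[m]
    if len(q)>20: print("slab",z0,len(q),"x",q[:,0].min().round(4),q[:,0].max().round(4),"y",q[:,1].min().round(4),q[:,1].max().round(4),"zmed",np.median(q[:,2]).round(4))
m=g&(np.hypot(L[...,0],L[...,1])<.03)&(L[...,2]>-.02)&(L[...,2]<.006); h=np.histogram(L[m][:,2],bins=np.arange(-.02,.007,.002)); print(h[0])
q=L[m&(L[...,2]>-.003)&(L[...,2]<.003)&(L[...,0]>.019)]; 
if len(q)>10:
    A=np.c_[q[:,:2],np.ones(len(q))]; print("slope",np.linalg.lstsq(A,q[:,2],rcond=None)[0].round(3))
    # arc fit with known radius 29 on outer points
    a=np.arctan2(q[:,1],q[:,0]); r=np.hypot(q[:,0],q[:,1]); b=np.round(a/.1); e=np.array([q[b==k][np.argmax(r[b==k])] for k in np.unique(b)]); cc,rr=circ(e); print("arc",len(e),cc.round(4),rr.round(4))
print("tilt twist deg",np.degrees([-T[1,2],T[0,2]]).round(2)," eef->stand",(np.array([.4882,-.0103])-s["eef_pos"][:2]).round(4),"tool x",T[:,0].round(3))
E
python3 caph.py 35
```

```text
t38.90 p [ 0.4857 -0.0086  0.1416] yaw/tilt [[0.297, 0.955, 0.001], [0.01, -0.003, -1.0]] F [ 0.4 -0.  -0.8] op 0.382
slab -0.0145 318 x -0.0098 0.0286 y -0.0162 0.0163 zmed -0.0125
[ 168 2134  914  201  143   24    0    0    0    0    0    0    0]
tilt twist deg [0.15 0.57]  eef->stand [ 0.0025 -0.0017] tool x [-0.955  0.297 -0.01 ]
```

View pics/w35.png

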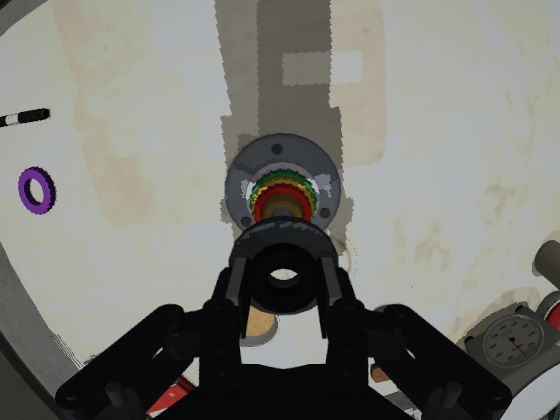

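```bash
cat > caph.py <<'E'
from h import *
import sys
s=st();T=R.from_quat(s["tcp_rot"]).as_matrix()
c=read_camera("wrist"); P=cloud(c,True); cv2.imwrite(f"pics/w{sys.argv[1]}.png",c["img"]); L=(P-s["eef_pos"])@T
m=(np.hypot(L[...,0],L[...,1])<.032)&(L[...,0]>.017)&(L[...,2]>-.021)&(L[...,2]<-.009); q=L[m]
b=np.round(np.arctan2(q[:,1],q[:,0])/.08); r=np.hypot(q[:,0],q[:,1]); e=np.array([q[b==k][np.argmax(r[b==k])] for k in np.unique(b)]); cc,rr=circ(e); print("disc arc",len(e),cc.round(4),rr.round(4),"xmax",q[:,0].max().round(4))
d=q[q[:,2]<-.0145]; A=np.c_[d[:,:2],np.ones(len(d))]; print("disc plane",np.linalg.lstsq(A,d[:,2],rcond=None)[0].round(4))
m=(np.hypot(L[...,0],L[...,1])<.019)&(np.abs(L[...,1])<.0155)&(L[...,2]>-.033)&(L[...,2]<-.025); q=L[m]
if len(q): print("hub top n",len(q),"x",q[:,0].min().round(4),q[:,0].max().round(4),"z",np.median(q[:,2]).round(4))
print("tilt twist deg",np.degrees([-T[1,2],T[0,2]]).round(2)," eef->stand",(np.array([.4882,-.0103])-s["eef_pos"][:2]).round(4),"tool x",T[:,0].round(3))
E
python3 caph.py 36
```

```text
t38.95 p [ 0.4857 -0.0088  0.1415] yaw/tilt [[0.298, 0.955, 0.001], [0.01, -0.002, -1.0]] F [-0.   0.3 -1. ] op 0.384
disc arc 24 [ 0.0007 -0.0002] 0.0279 xmax 0.0289
disc plane [ 0.0638 -0.0019 -0.0178]
hub top n 2776 x -0.018 0.0177 z -0.0283
tilt twist deg [0.14 0.57]  eef->stand [ 0.0025 -0.0015] tool x [-0.955  0.298 -0.01 ]
```

Emit:
move_arm --linear '[[0.0015,-0.001,-0.005],[0.001,-0.0005,-0.008],[0,0,-0.006],[0,0,-0.003],[0,0,-0.001],[0,0,0]]' --twist '[[0.1,0.4,0],[0,0.1,0],[0,0,0],[0,0,0],[0,0,0],[0,0,0]]'

```text
time: 39.5
eef_pos: [0.4873, -0.0138, 0.1143]
tcp_rot: [0.154, 0.988, -0.0, -0.002]
contact_force: [-0.3, 1.1, -0.4]
opening: 0.382
```

```bash
python3 caph.py 37
```

```text
t39.50 p [ 0.4873 -0.0138  0.1143] yaw/tilt [[0.304, 0.953, -0.001], [-0.003, -0.0, -1.0]] F [-0.3  1.1 -0.4] op 0.382
disc arc 23 [ 0.0004 -0.0003] 0.0282 xmax 0.0288
disc plane [ 0.0699 -0.0013 -0.0179]
hub top n 2778 x -0.018 0.0177 z -0.0282
tilt twist deg [ 0.02 -0.19]  eef->stand [0.0009 0.0035] tool x [-0.953  0.304  0.003]
```

View pics/w37.png

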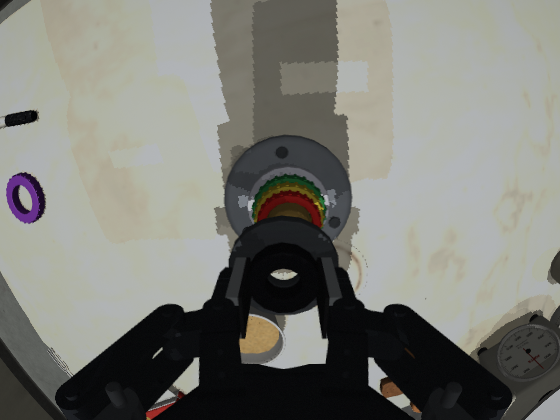

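Emit:
move_arm --linear '[[0.0005,0.002,0],[0.0003,0.001,0],[0,0,0],[0,0,0]]' --twist '[[0,-0.1,0],[0,0,0],[0,0,0],[0,0,0]]'

```text
time: 39.88
eef_pos: [0.4885, -0.0104, 0.115]
tcp_rot: [0.154, 0.988, -0.0, -0.0]
contact_force: [0.6, -0.6, -0.0]
opening: 0.383
```

Emit:
move_arm --linear '[[0,0,-0.004],[0,0,-0.005],[0,0,-0.003],[0,0,0]]' --twist '[[0,0,0],[0,0,0],[0,0,0],[0,0,0]]'

```text
time: 40.22
eef_pos: [0.489, -0.0102, 0.1026]
tcp_rot: [0.153, 0.988, -0.0, 0.001]
contact_force: [-0.2, -0.2, -1.4]
opening: 0.386
```

```bash
python3 caph.py 38;  python3 -c "
import cv2;i=cv2.imread('pics/w38.png');cv2.imwrite('pics/w38z.png',cv2.resize(i[180:340,200:380],None,fx=3.3,fy=3.3))"
```

```text
t40.22 p [ 0.489  -0.0102  0.1026] yaw/tilt [[0.303, 0.953, -0.0], [0.002, -0.001, -1.0]] F [-0.2 -0.2 -1.4] op 0.386
disc arc 24 [ 0.0006 -0.0002] 0.028 xmax 0.0288
disc plane [ 0.0626 -0.0014 -0.0177]
hub top n 2771 x -0.0181 0.0177 z -0.0282
tilt twist deg [0.06 0.1 ]  eef->stand [-0.0008 -0.0001] tool x [-0.953  0.303 -0.002]
```

View pics/w38z.png

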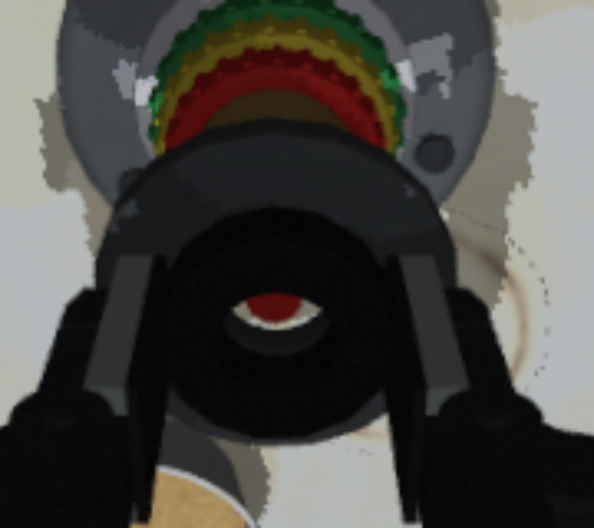

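Emit:
move_arm --linear '[[-0.0006,0,-0.003],[0,0,-0.004],[0,0,-0.005],[0,0,-0.004],[0,0,-0.002],[0,0,0]]' --twist '[[0,0.1,0],[0,0,0],[0,0,0],[0,0,0],[0,0,0],[0,0,0]]'

```text
time: 40.77
eef_pos: [0.4882, -0.0103, 0.0825]
tcp_rot: [0.153, 0.988, -0.0, -0.0]
contact_force: [-0.7, -0.4, -0.9]
opening: 0.379
```

Emit:
move_arm --linear '[[0,0,-0.003],[0,0,-0.003],[0,0,0],[0,0,0]]' --twist '[[0,0,0],[0,0,0],[0,0,0],[0,0,0]]'

```text
time: 41.1
eef_pos: [0.4882, -0.0103, 0.0757]
tcp_rot: [0.153, 0.988, -0.0, -0.0]
contact_force: [1.1, 0.1, -0.7]
opening: 0.381
```

```bash
python3 caph.py 39
```

```text
t41.10 p [ 0.4882 -0.0103  0.0757] yaw/tilt [[0.303, 0.953, -0.001], [-0.001, -0.001, -1.0]] F [ 1.1  0.1 -0.7] op 0.381
disc arc 24 [ 0.0009 -0.0002] 0.0279 xmax 0.0291
disc plane [ 0.0688 -0.0003 -0.0179]
hub top n 2945 x -0.0178 0.0176 z -0.0283
tilt twist deg [ 0.04 -0.06]  eef->stand [-0. -0.] tool x [-0.953  0.303  0.001]
```

Emit:
move_arm --linear '[[0,0,0],[0,0,0],[0,0,0],[0,0,0],[0,0,0],[0,0,0.01],[0,0,0.02],[0,0,0.03],[0,0,0.025],[0,0,0.01],[0,0,0]]' --twist '[[0,0,0],[0,0,0],[0,0,0],[0,0,0],[0,0,0],[0,0,0],[0,0,0],[0,0,0],[0,0,0],[0,0,0],[0,0,0]]' --grip 1

```text
time: 42.07
eef_pos: [0.4877, -0.0101, 0.1779]
tcp_rot: [0.153, 0.988, -0.0, -0.0]
contact_force: [0.2, -0.7, -0.3]
opening: 0.999
```

```bash
python3 look.py 40; python3 - <<'E'
from h import *
c=read_camera("wrist"); P=cloud(c,True)
for nm,xy,r,z0,z1 in (("disc",(.488,-.0103),.034,.086,.094),("hub",(.488,-.0103),.022,.098,.1045),("pin",(.488,-.0103),.01,.107,.125),("pounder head",(.68,.06),.04,.015,.03),("pounder knob",(.68,.06),.03,.1,.12),("handle",(.68,.06),.03,.06,.095)):
    q=P[near(P,xy,r)&(P[...,2]>z0)&(P[...,2]<z1)]
    if len(q)>5: print(nm,len(q),((q.min(0)+q.max(0))/2).round(4),np.ptp(q,axis=0).round(4),"zmax",q[:,2].max().round(4),"zmed",np.median(q[:,2]).round(4))
E
```

```text
t42.07 p [ 0.4877 -0.0101  0.1779] yaw/tilt [[0.303, 0.953, -0.001], [-0.0, -0.001, -1.0]] F [ 0.2 -0.7 -0.3] op 0.999
stand (0.026, 0.04) 660 mid [ 0.4781 -0.0097  0.0331] ext [0.0466 0.0649 0.0138] zmed 0.0320 circ [ 0.4878 -0.0099] 0.0302
stand (0.04, 0.06) 489 mid [ 0.4767 -0.0085  0.0488] ext [0.0342 0.0545 0.0175] zmed 0.0445 circ [ 0.4893 -0.0102] 0.0264
stand (0.076, 0.086) 30 mid [ 0.4777 -0.0075  0.0818] ext [0.0356 0.0371 0.0083] zmed 0.0847 circ [ 0.4766 -0.0083] 0.0179
stand (0.086, 0.1) 2307 mid [ 0.4884 -0.0105  0.093 ] ext [0.0572 0.0578 0.014 ] zmed 0.0901 circ [ 0.4889 -0.0105] 0.0237
stand (0.1, 0.125) 1432 mid [ 0.4886 -0.0104  0.1103] ext [0.0351 0.0355 0.0205] zmed 0.1022 circ [ 0.4884 -0.0103] 0.0125
W red 432 [550.5 301.8] [0.817 0.357] 0.0307 depthmid  
W red 373 [142.6 393.6] [ 0.7633 -0.353 ] 0.0285 depthmid [ 0.7637 -0.3622] [0.0691 0.0507 0.0087]
disc 2185 [ 0.4885 -0.0102  0.09  ] [0.0574 0.0575 0.008 ] zmax 0.094 zmed 0.0901
hub 1338 [ 0.4883 -0.0105  0.1013] [0.035  0.0357 0.0065] zmax 0.1045 zmed 0.102
pin 135 [ 0.4886 -0.0103  0.1141] [0.0089 0.0083 0.0137] zmax 0.1209 zmed 0.1186
pounder head 205 [0.683  0.041  0.0205] [0.0417 0.015  0.0109] zmax 0.0259 zmed 0.0221
```

View pics/w40.png

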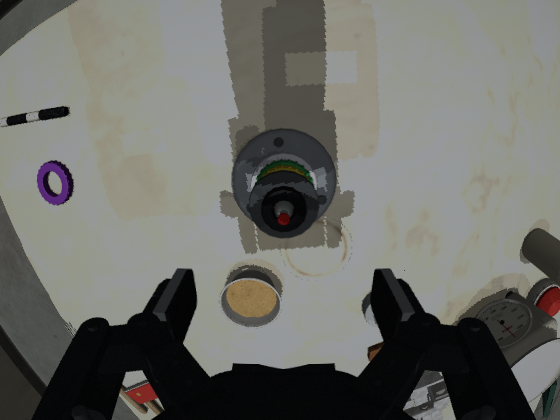

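Emit:
move_arm --linear '[[0.015,0.005,0],[0.03,0.011,0],[0.032,0.011,-0.005],[0.032,0.011,-0.008],[0.03,0.011,-0.008],[0.022,0.008,-0.005],[0.012,0.004,0],[0.006,0.002,0],[0.003,0,0],[0,0,0],[0,0,0]]' --twist '[[0,0,0],[0,0,0],[0,0,0],[0,0,0],[0,0,0],[0,0,0],[0,0,0],[0,0,0],[0,0,0],[0,0,0],[0,0,0]]'

```text
time: 43.13
eef_pos: [0.6613, 0.0573, 0.1198]
tcp_rot: [0.154, 0.988, -0.002, -0.024]
contact_force: [-0.3, -0.7, -0.8]
opening: 1.002
```

```bash
cat > pnd.py <<'E'
from h import *
import sys
s=st();T=R.from_quat(s["tcp_rot"]).as_matrix()
c=read_camera("wrist"); P=cloud(c,True); cv2.imwrite(f"pics/w{sys.argv[1]}.png",c["img"])
for nm,r,z0,z1 in (("head",.04,.016,.03),("handle",.03,.04,.09),("knob",.03,.1,.115)):
    q=P[near(P,(.6815,.0597),r)&(P[...,2]>z0)&(P[...,2]<z1)]
    if len(q)>5: e=(q.min(0)+q.max(0))/2; print(nm,len(q),e.round(4),np.ptp(q,axis=0).round(4),"circ",circ(q)[0].round(4),circ(q)[1].round(4),"move",(e-s["eef_pos"])[:2].round(4))
print("tilt twist deg",np.degrees([-T[1,2],T[0,2]]).round(2))
E
python3 pnd.py 41
```

```text
t43.13 p [0.6613 0.0573 0.1198] yaw/tilt [[0.305, 0.952, -0.011], [-0.048, 0.004, -0.999]] F [-0.3 -0.7 -0.8] op 1.002
head 1638 [0.6819 0.0596 0.023 ] [0.0471 0.0492 0.014 ] circ [0.6823 0.0595] 0.0189 move [0.0206 0.0022]
handle 712 [0.679  0.0598 0.0651] [0.0138 0.0209 0.0498] circ [0.6833 0.0593] 0.0106 move [0.0177 0.0024]
knob 1318 [0.6829 0.0592 0.1056] [0.0264 0.0258 0.0111] circ [0.6818 0.0595] 0.0093 move [0.0216 0.0019]
tilt twist deg [-0.22 -2.74]
```

View pics/w41.png

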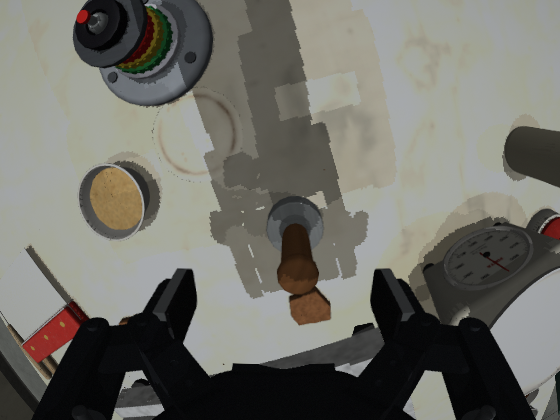

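Emit:
move_arm --linear '[[0.007,0.001,0],[0.007,0.001,0],[0.005,0,0],[0.001,0,0],[0,0,0],[0,0,0]]' --twist '[[-0.1,-1.0,0],[-0.1,-1.0,0],[0,-0.5,0],[0,0,0],[0,0,0],[0,0,0]]'

```text
time: 43.68
eef_pos: [0.6821, 0.0582, 0.1225]
tcp_rot: [0.155, 0.988, 0.0, 0.002]
contact_force: [0.3, 0.1, -0.0]
opening: 1.0
```

```bash
python3 pnd.py 42
```

```text
t43.68 p [0.6821 0.0582 0.1225] yaw/tilt [[0.307, 0.952, 0.001], [0.004, -0.0, -1.0]] F [ 0.3  0.1 -0. ] op 1.000
head 1702 [0.682  0.0595 0.023 ] [0.0475 0.0493 0.0139] circ [0.6826 0.0596] 0.0191 move [-0.0001  0.0012]
handle 652 [0.679  0.0598 0.065 ] [0.0136 0.0206 0.0498] circ [0.6833 0.0594] 0.0107 move [-0.0031  0.0016]
knob 1406 [0.6827 0.0595 0.1055] [0.0256 0.0259 0.0108] circ [0.6819 0.0598] 0.0092 move [0.0007 0.0013]
tilt twist deg [0.03 0.2 ]
```

Emit:
move_arm --linear '[[0,0.0008,-0.01],[0,0.0004,-0.018],[0,0,-0.02],[0,0,-0.018],[0,0,-0.01],[0,0,-0.004],[0,0,0]]' --twist '[[0,0.1,0],[0,0,0],[0,0,0],[0,0,0],[0,0,0],[0,0,0],[0,0,0]]'

```text
time: 44.32
eef_pos: [0.6819, 0.0597, 0.0382]
tcp_rot: [0.155, 0.988, 0.0, 0.002]
contact_force: [-0.5, 0.2, -0.3]
opening: 1.001
```

Emit:
move_arm --linear '[[0.0003,0,-0.002],[0,0,-0.001],[0,0,0],[0,0,0],[0,0,0],[0,0,0],[0,0,0],[0,0,0]]' --twist '[[0,0.1,0],[0,0,0],[0,0,0],[0,0,0],[0,0,0],[0,0,0],[0,0,0],[0,0,0]]' --grip 0 --force 110

```text
time: 44.98
eef_pos: [0.6841, 0.0597, 0.0382]
tcp_rot: [0.155, 0.988, 0.0, 0.003]
contact_force: [0.5, 0.3, -1.9]
opening: 0.243
```

```bash
python3 pnd.py 43
```

```text
t44.98 p [0.6841 0.0597 0.0382] yaw/tilt [[0.307, 0.952, 0.001], [0.007, -0.001, -1.0]] F [ 0.5  0.3 -1.9] op 0.243
head 3030 [0.6784 0.0599 0.023 ] [0.0407 0.0496 0.014 ] circ [0.6802 0.0606] 0.0177 move [-0.0058  0.0002]
handle 4306 [0.6762 0.0615 0.065 ] [0.0178 0.0465 0.05  ] circ [0.6901 0.0575] 0.0203 move [-0.0079  0.0018]
knob 5906 [0.6804 0.0596 0.1075] [0.0335 0.0597 0.015 ] circ [0.6766 0.0609] 0.0162 move [-0.0037 -0.    ]
tilt twist deg [0.05 0.38]
```

View pics/w43.png

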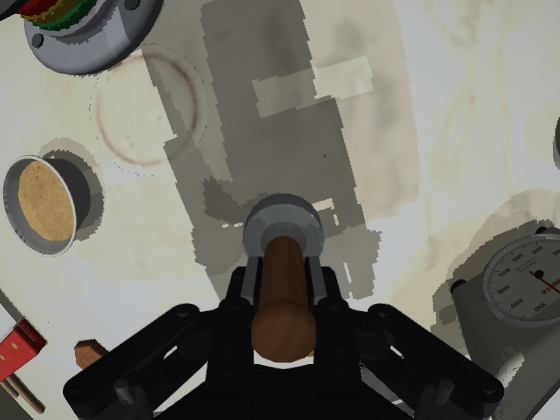

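Emit:
move_arm --linear '[[0,0,0.01],[0,0,0.025],[0,0,0.035],[-0.005,-0.002,0.035],[-0.015,-0.005,0.03],[-0.03,-0.01,0.02],[-0.034,-0.012,0.005],[-0.034,-0.012,0],[-0.03,-0.011,0],[-0.02,-0.008,0],[-0.01,-0.004,0],[-0.005,-0.002,0],[0,0,0],[0,0,0]]' --twist '[[0,0.3,0],[0,0,0],[0,0,0],[0,0,0],[0,0,0],[0,0,0],[0,0,0],[0,0,0],[0,0,0],[0,0,0],[0,0,0],[0,0,0],[0,0,0],[0,0,0]]'

```text
time: 46.2
eef_pos: [0.4893, -0.0078, 0.2102]
tcp_rot: [0.155, 0.988, -0.001, 0.001]
contact_force: [0.2, -0.6, -1.9]
opening: 0.243
```

```bash
cat > pndh.py <<'E'
from h import *
import sys
s=st();T=R.from_quat(s["tcp_rot"]).as_matrix()
c=read_camera("wrist"); P=cloud(c,True); cv2.imwrite(f"pics/w{sys.argv[1]}.png",c["img"]); L=(P-s["eef_pos"])@T
m=(np.hypot(L[...,0],L[...,1])<.035)&(L[...,2]>0.0)&(L[...,2]<.025); q=L[m]
print("head tool n",len(q),q.min(0).round(4),q.max(0).round(4)); m2=q[(q[:,2]>.012)&(q[:,2]<.02)]; print("top face",m2.min(0).round(4),m2.max(0).round(4),"slope",np.linalg.lstsq(np.c_[m2[:,:2],np.ones(len(m2))],m2[:,2],rcond=None)[0].round(3))
print("tilt twist deg",np.degrees([-T[1,2],T[0,2]]).round(2),"eef->stand",(np.array([.4883,-.0103])-s["eef_pos"][:2]).round(4))
E
python3 pndh.py 44
```

```text
t46.20 p [ 0.4893 -0.0078  0.2102] yaw/tilt [[0.306, 0.952, -0.002], [0.002, -0.003, -1.0]] F [ 0.2 -0.6 -1.9] op 0.243
head tool n 3402 [-0.0096 -0.0253  0.0001] [0.026  0.0238 0.025 ]
top face [-0.0096 -0.0253  0.012 ] [0.026  0.0238 0.02  ] slope [0.019 0.001 0.016]
tilt twist deg [0.18 0.09] eef->stand [-0.001  -0.0025]
```

View pics/w44.png

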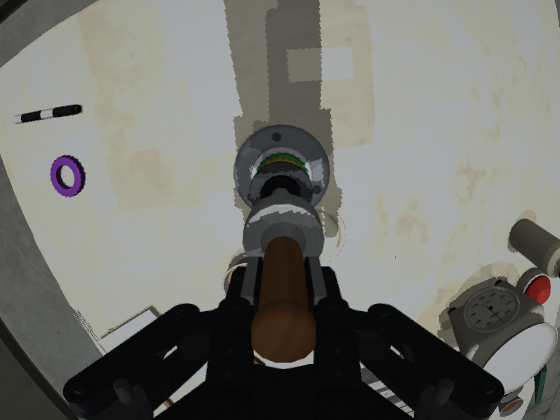

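Emit:
move_arm --linear '[[-0.0005,-0.0015,-0.008],[0,-0.001,-0.014],[0,0,-0.012],[0,0,-0.006],[0,0,-0.002],[0,0,0]]' --twist '[[0.1,0,0],[0,0,0],[0,0,0],[0,0,0],[0,0,0],[0,0,0]]'

```text
time: 46.75
eef_pos: [0.4925, -0.0095, 0.1647]
tcp_rot: [0.153, 0.988, -0.0, 0.001]
contact_force: [0.7, 0.4, -2.6]
opening: 0.24
```

```bash
python3 pndh.py 45; python3 - <<'E'
from h import *
t=read_camera("scene"); cv2.imwrite("pics/s45.png",cv2.resize(t["img"][150:300,180:380],None,fx=3.5,fy=3.5))
E
```

```text
t46.75 p [ 0.4925 -0.0095  0.1647] yaw/tilt [[0.303, 0.953, 0.0], [0.002, -0.0, -1.0]] F [ 0.7  0.4 -2.6] op 0.240
head tool n 3413 [-0.0102 -0.0253  0.0001] [0.0261 0.0239 0.0249]
top face [-0.0102 -0.0253  0.012 ] [0.0261 0.0239 0.02  ] slope [0.019 0.002 0.016]
tilt twist deg [0.02 0.09] eef->stand [-0.0042 -0.0008]
```

View pics/s45.png

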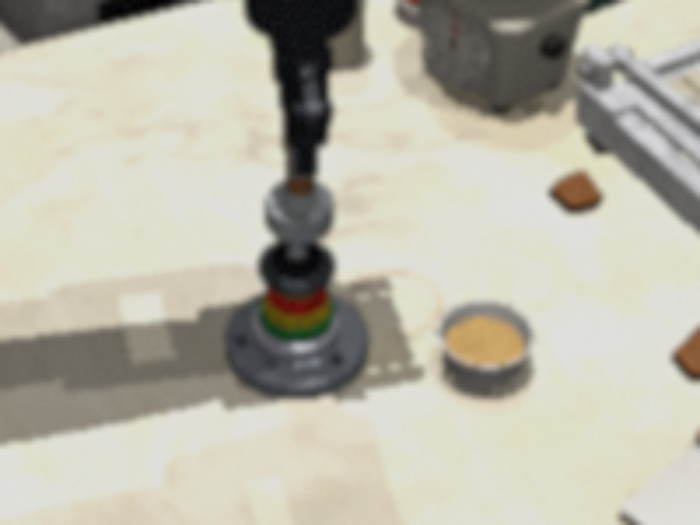

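Emit:
move_arm --linear '[[-0.002,-0.0005,-0.003],[-0.001,0,-0.005],[0,0,-0.006],[0,0,-0.006]]' --twist '[[0,0,0],[0,0,0],[0,0,0],[0,0,0]]'

```text
time: 47.18
eef_pos: [0.4923, -0.0106, 0.1503]
tcp_rot: [0.153, 0.988, -0.0, 0.005]
contact_force: [-6.1, 0.6, 9.0]
opening: 0.246
```

Emit:
move_arm --linear '[[-0.001,0,-0.006],[0,0,-0.006],[0,0,-0.006]]' --twist '[[0,0.2,0],[0,0,0],[0,0,0]]'

```text
time: 47.43
eef_pos: [0.4959, -0.0117, 0.1443]
tcp_rot: [0.153, 0.988, -0.001, 0.007]
contact_force: [-5.5, -0.2, 24.6]
opening: 0.245
```

Emit:
move_arm --linear '[[-0.003,0.0005,-0.005],[-0.002,0,-0.006]]' --twist '[[0,0.4,0],[0,0.2,0]]'

```text
time: 47.6
eef_pos: [0.4966, -0.012, 0.1444]
tcp_rot: [0.153, 0.988, -0.002, 0.008]
contact_force: [-3.2, 2.0, 20.8]
opening: 0.243
```

Emit:
move_arm --linear '[[0,0,0.01],[-0.002,0,0.02],[-0.002,0,0.03],[0,0,0.02],[0,0,0.008],[0,0,0]]' --twist '[[0,0.3,0],[0,0.2,0],[0,0,0],[0,0,0],[0,0,0],[0,0,0]]'

```text
time: 48.1
eef_pos: [0.4926, -0.012, 0.2371]
tcp_rot: [0.153, 0.988, -0.003, 0.006]
contact_force: [0.6, -0.2, -1.5]
opening: 0.244
```

```bash
python3 pndh.py 46; python3 - <<'E'
from h import *
c=read_camera("top"); P=cloud(c); cv2.imwrite("pics/t46.png",cv2.resize(c["img"][190:270,230:330],None,fx=6,fy=6))
c=read_camera("scene"); cv2.imwrite("pics/s46.png",cv2.resize(c["img"][150:300,180:380],None,fx=3.5,fy=3.5)); P=cloud(c)
q=P[near(P,(.488,-.0103),.012)]; print("scene zmax near axis",np.sort(q[(q[:,2]<.13)][:,2])[-8:].round(4))
E
```

```text
t48.10 p [ 0.4926 -0.012   0.2371] yaw/tilt [[0.302, 0.953, -0.004], [0.011, -0.007, -1.0]] F [ 0.6 -0.2 -1.5] op 0.244
head tool n 3712 [-0.009  -0.0251  0.    ] [0.0302 0.0242 0.025 ]
top face [-0.009  -0.0251  0.012 ] [0.03   0.0242 0.02  ] slope [-0.024  0.002  0.016]
tilt twist deg [0.41 0.61] eef->stand [-0.0043  0.0017]
scene zmax near axis [0.1067 0.1067 0.1067 0.1072 0.1075 0.1082 0.109  0.1096]
```

View pics/s46.png

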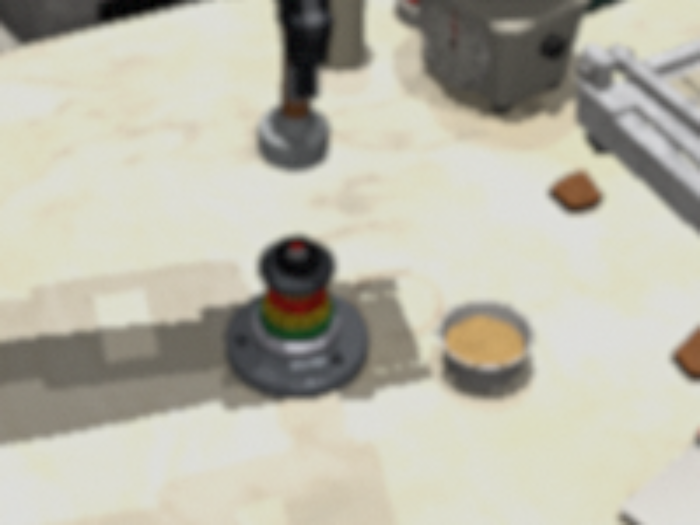

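View pics/w46.png

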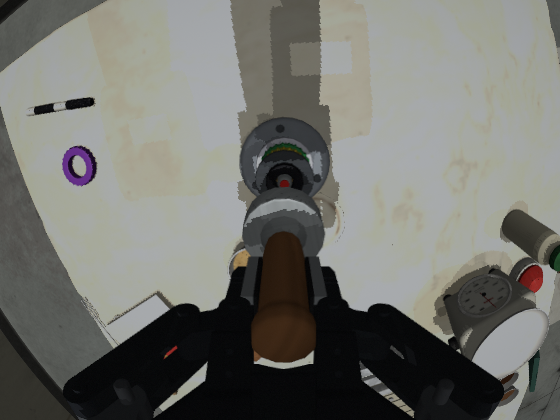

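```bash
python3 - <<'E'
from h import *
c=read_camera("wrist"); P=cloud(c,True)
hsv=cv2.cvtColor(c["img"],cv2.COLOR_BGR2HSV)
red=((hsv[...,0]<9)|(hsv[...,0]>171))&(hsv[...,1]>130)
for nm,m in (("pin",red&near(P,(.4883,-.0103),.012)&(P[...,2]>.1)),("hub",near(P,(.4883,-.0103),.02)&(P[...,2]>.097)&(P[...,2]<.1045)),("disc",near(P,(.4883,-.0103),.034)&(P[...,2]>.086)&(P[...,2]<.094))):
    q=P[m]; print(nm,len(q),((q.min(0)+q.max(0))/2).round(4),np.median(q,axis=0).round(4),np.ptp(q,axis=0).round(4))
E
```

```text
pin 21 [ 0.4875 -0.0059  0.1993] [ 0.486  -0.0098  0.1069] [0.0057 0.0141 0.1889]
hub 581 [ 0.484  -0.0102  0.1008] [ 0.4809 -0.0066  0.102 ] [0.0262 0.035  0.0073]
disc 1150 [ 0.484  -0.0103  0.09  ] [ 0.4747 -0.0029  0.09  ] [0.0491 0.0573 0.008 ]
```

Emit:
move_arm --linear '[[0.012,0.005,0],[0.025,0.011,-0.005],[0.03,0.013,-0.01],[0.03,0.013,-0.015],[0.03,0.013,-0.015],[0.02,0.009,-0.015],[0.01,0.004,-0.01],[0.004,0.002,-0.005],[0,0,0],[0,0,0]]' --twist '[[0.2,0.3,0],[0,0,0],[0,0,0],[0,0,0],[0,0,0],[0,0,0],[0,0,0],[0,0,0],[0,0,0],[0,0,0]]'

```text
time: 49.13
eef_pos: [0.649, 0.0624, 0.1331]
tcp_rot: [0.154, 0.988, -0.003, -0.016]
contact_force: [-0.9, 0.3, -2.0]
opening: 0.247
```

```bash
python3 pndh.py 47
```

```text
t49.13 p [0.649  0.0624 0.1331] yaw/tilt [[0.304, 0.953, -0.01], [-0.032, -0.001, -0.999]] F [-0.9  0.3 -2. ] op 0.247
head tool n 3692 [-0.0085 -0.0251  0.0001] [0.0301 0.0242 0.0249]
top face [-0.0085 -0.0251  0.012 ] [0.03   0.0242 0.02  ] slope [-0.022 -0.     0.016]
tilt twist deg [ 0.03 -1.84] eef->stand [-0.1607 -0.0727]
```

View pics/w47.png

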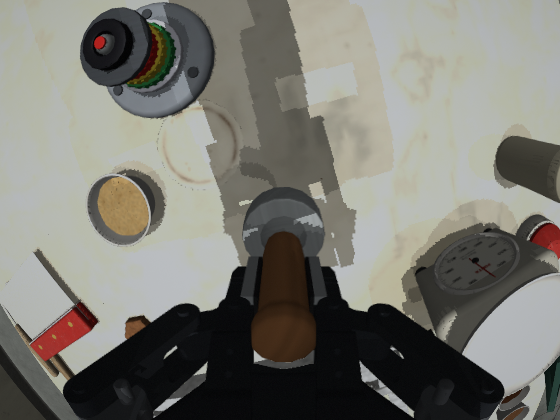

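Emit:
move_arm --linear '[[0,0,-0.01],[0,0,-0.016],[0,0,-0.018],[0,0,-0.015],[0,0,-0.008],[0,0,-0.002],[0,0,0]]' --twist '[[0,-1.3,0],[0,-1.3,0],[0,-0.9,0],[0,-0.4,0],[0,0,0],[0,0,0],[0,0,0]]'

```text
time: 49.77
eef_pos: [0.6478, 0.059, 0.0705]
tcp_rot: [0.156, 0.988, 0.003, 0.024]
contact_force: [-0.3, 0.3, -2.2]
opening: 0.244
```

```bash
cat > pw.py <<'E'
from h import *
import sys
s=st();T=R.from_quat(s["tcp_rot"]).as_matrix()
c=read_camera("wrist"); P=cloud(c,True); cv2.imwrite(f"pics/w{sys.argv[1]}.png",c["img"]); L=(P-s["eef_pos"])@T
m=(np.hypot(L[...,0],L[...,1])<.032)&(L[...,2]>0.008)&(L[...,2]<.025)&(L[...,0]>.012); q=P[m]
A=np.c_[q[:,:2]-q[:,:2].mean(0),np.ones(len(q))]; k=np.linalg.lstsq(A,q[:,2],rcond=None)[0]; res=np.abs(A@k-q[:,2])<.002; k=np.linalg.lstsq(A[res],q[res][:,2],rcond=None)[0]
print("head top z & world slope",k.round(4),res.sum(),len(q),"tilt",np.degrees([-T[1,2],T[0,2]]).round(2))
E
python3 pw.py 48
```

```text
t49.77 p [0.6478 0.059  0.0705] yaw/tilt [[0.307, 0.952, 0.013], [0.048, -0.002, -0.999]] F [-0.3  0.3 -2.2] op 0.244
head top z & world slope [ 0.2073 -0.0536  0.0544] 1393 2179 tilt [0.12 2.76]
```

```bash
cat > pw.py <<'E'
from h import *
import sys
s=st();T=R.from_quat(s["tcp_rot"]).as_matrix()
c=read_camera("wrist"); P=cloud(c,True); cv2.imwrite(f"pics/w{sys.argv[1]}.png",c["img"]); L=(P-s["eef_pos"])@T
m=(np.abs(L[...,1])<.02)&(L[...,2]>0.008)&(L[...,2]<.045)&(L[...,0]>.010)&(L[...,0]<.035); q=P[m];l=L[m]
for a in np.arange(.010,.034,.002):
    k=(l[:,0]>a)&(l[:,0]<a+.002)
    if k.sum()>5: print("tool x %.3f"%a,k.sum(),"world z med %.4f min %.4f max %.4f"%(np.median(q[k][:,2]),q[k][:,2].min(),q[k][:,2].max()))
E
python3 pw.py 49
```

```text
t49.82 p [0.6482 0.059  0.071 ] yaw/tilt [[0.307, 0.952, 0.013], [0.049, -0.002, -0.999]] F [ 0.3  0.1 -2.7] op 0.241
tool x 0.010 138 world z med 0.0556 min 0.0535 max 0.0626
tool x 0.012 171 world z med 0.0559 min 0.0534 max 0.0621
tool x 0.014 255 world z med 0.0559 min 0.0533 max 0.0622
tool x 0.016 270 world z med 0.0557 min 0.0535 max 0.0619
tool x 0.018 232 world z med 0.0551 min 0.0419 max 0.0580
tool x 0.020 255 world z med 0.0550 min 0.0354 max 0.0569
tool x 0.022 259 world z med 0.0549 min 0.0350 max 0.0565
tool x 0.024 244 world z med 0.0548 min 0.0353 max 0.0568
tool x 0.026 273 world z med 0.0535 min 0.0351 max 0.0568
tool x 0.028 346 world z med 0.0477 min 0.0343 max 0.0567
tool x 0.030 64 world z med 0.0394 min 0.0355 max 0.0516
```

View pics/w49.png

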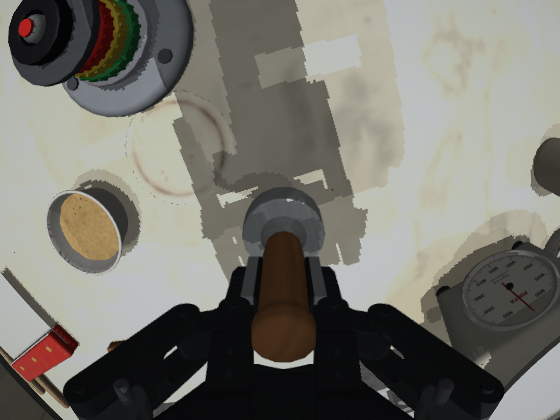

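Emit:
move_arm --linear '[[0,0,-0.007],[0,0,-0.009],[0,0,-0.007],[0,0,-0.004],[0,0,-0.001],[0,0,0]]' --twist '[[0,0,0],[0,0,0],[0,0,0],[0,0,0],[0,0,0],[0,0,0]]'

```text
time: 50.37
eef_pos: [0.6514, 0.0589, 0.0442]
tcp_rot: [0.155, 0.987, 0.003, 0.028]
contact_force: [-0.4, -0.6, -2.1]
opening: 0.245
```

```bash
python3 pw.py 50
```

```text
t50.37 p [0.6514 0.0589 0.0442] yaw/tilt [[0.307, 0.952, 0.015], [0.056, -0.003, -0.998]] F [-0.4 -0.6 -2.1] op 0.245
tool x 0.010 134 world z med 0.0288 min 0.0260 max 0.0357
tool x 0.012 175 world z med 0.0290 min 0.0272 max 0.0356
tool x 0.014 254 world z med 0.0296 min 0.0268 max 0.0353
tool x 0.016 276 world z med 0.0288 min 0.0267 max 0.0354
tool x 0.018 234 world z med 0.0283 min 0.0011 max 0.0300
tool x 0.020 272 world z med 0.0280 min -0.0010 max 0.0302
tool x 0.022 298 world z med 0.0278 min -0.0012 max 0.0303
tool x 0.024 312 world z med 0.0274 min -0.0011 max 0.0304
tool x 0.026 380 world z med 0.0207 min -0.0014 max 0.0298
tool x 0.028 514 world z med 0.0153 min -0.0016 max 0.0298
tool x 0.030 245 world z med 0.0006 min -0.0013 max 0.0229
tool x 0.032 184 world z med 0.0003 min -0.0015 max 0.0020
```

Emit:
move_arm --linear '[[0,0,-0.002],[0,0,-0.002],[0,0,-0.002],[0,0,-0.001]]' --twist '[[0,0.5,0],[0,0.3,0],[0,0,0],[0,0,0]]'

```text
time: 50.75
eef_pos: [0.6522, 0.0589, 0.0384]
tcp_rot: [0.155, 0.988, 0.002, 0.021]
contact_force: [-3.6, 0.9, 5.5]
opening: 0.244
```

Emit:
move_arm --linear '[[0,0,0],[0,0,0],[0,0,0],[0,0,0],[0,0,0],[0,0,0],[0,0,0.01],[0,0,0.02],[0,0,0.03],[0,0,0.03],[0,0,0.03],[0,0,0.02],[0,0,0.01],[0,0,0]]' --twist '[[0,0,0],[0,0,0],[0,0,0],[0,0,0],[0,0,0],[0,0,0],[0,0,0],[0,0,0],[0,0,0],[0,0,0],[0,0,0],[0,0,0],[0,0,0],[0,0,0]]' --grip 1

```text
time: 51.92
eef_pos: [0.6521, 0.0589, 0.2006]
tcp_rot: [0.155, 0.988, 0.002, 0.023]
contact_force: [0.0, -0.4, 0.6]
opening: 0.998
```

```bash
python3 - <<'E'
from h import *
st()
c=read_camera("wrist"); P=cloud(c,True); cv2.imwrite("pics/w51.png",c["img"])
for nm,xy,r,z0,z1 in (("p head",(.651,.06),.04,.018,.027),("p knob",(.651,.06),.03,.1,.115),("disc",(.4883,-.0103),.034,.086,.094),("hub",(.4883,-.0103),.022,.099,.1045),("pin",(.4883,-.0103),.008,.1048,.125),("flange",(.4883,-.0103),.04,.029,.035)):
    q=P[near(P,xy,r)&(P[...,2]>z0)&(P[...,2]<z1)]
    if len(q)>3: print(nm,len(q),((q.min(0)+q.max(0))/2).round(4),np.ptp(q,axis=0).round(4),"z med",np.median(q[:,2]).round(4))
t=read_camera("scene"); cv2.imwrite("pics/s51.png",cv2.resize(t["img"][130:330,180:420],None,fx=3.2,fy=3))
E
```

```text
t51.92 p [0.6521 0.0589 0.2006] yaw/tilt [[0.307, 0.952, 0.011], [0.047, -0.003, -0.999]] F [ 0.  -0.4  0.6] op 0.998
p head 983 [0.6469 0.0607 0.0225] [0.0461 0.0497 0.0087] z med 0.0222
p knob 794 [0.6481 0.0604 0.1061] [0.0258 0.0262 0.0111] z med 0.108
disc 1759 [ 0.489  -0.0101  0.09  ] [0.0572 0.0579 0.0079] z med 0.09
hub 1125 [ 0.489  -0.0099  0.1017] [0.0349 0.0353 0.0053] z med 0.102
pin 99 [ 0.4895 -0.0104  0.1069] [0.0101 0.0092 0.0042] z med 0.107
flange 479 [ 0.4897 -0.0061  0.032 ] [0.0619 0.0577 0.006 ] z med 0.032
```

View pics/w51.png

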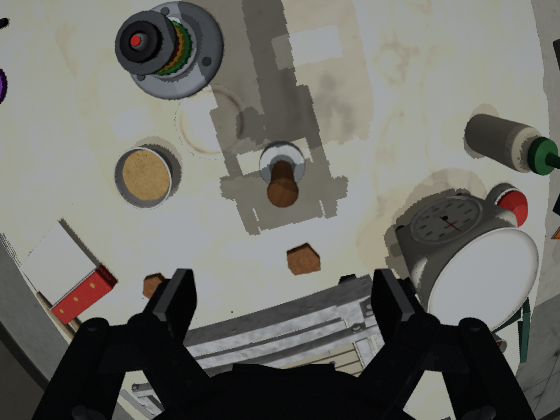

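View pics/s51.png

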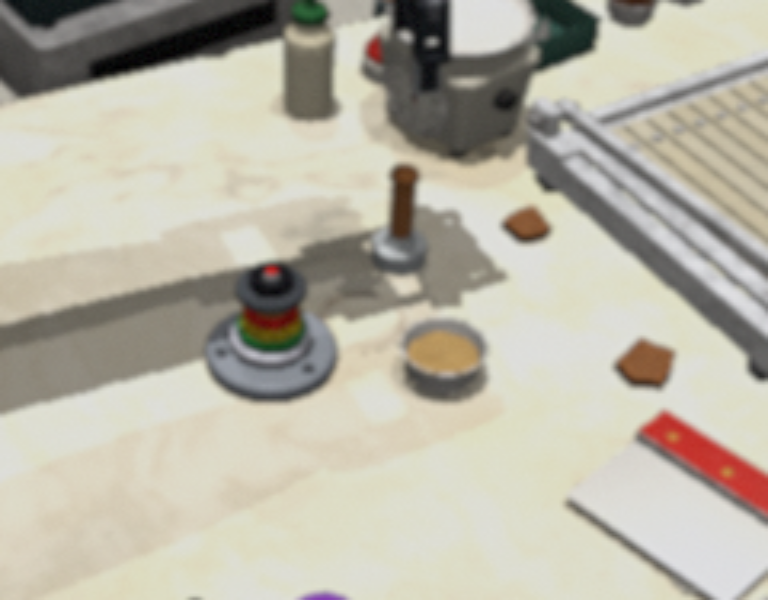

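```bash
python3 -c "
from plant import *
print(sign_off())"
```

```text
the job is handed in; nothing more can be done
None
```

The crimping roller is built and locked, and I handed the job in at about 52 s of the 200 s. `sign_off` reports no verdict.

- **Build:** I set the sleeve on the spindle, then the green, yellow and red wheels, then the end cap. There was no blue 62 mm wheel on the table, and I left the purple ring alone because it was the decoy for the green one. I then drove the pin home with the pounder and stood the pounder back on the table.
- **Last checks:**
  - The flange top is at 32 mm. The wheel tops read 44, 56 and 68 mm when placed.
  - The cap disc top is at 90 mm, within about 1 mm of the spindle's axis.
  - The pin head is at 107 mm, which is fully home. Force on the pounder was about 20 N at the end of the drive.
  - The pounder is upright, its head top at 22 mm, about 175 mm from the spindle. The fingers are clear of everything.
- **Disagreements along the way:**
  - The fingertips stood about 25–30 mm farther back than `tips_ahead` implies. My first sleeve grasp therefore closed on top of the barrel, so I recalibrated from the wrist depth image and contact.
  - The pounder tilted about 2.5° in the grip during the drive. I levelled it before setting it down.
- **Knocked part:** I saw no sign of any part being knocked aside.

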